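# Load the filter changer in reverse order

### The job

Move all four framed filters from the wooden storage rack to the filter changer, one to each pocket, in reverse order: the filter at the left end of the rack goes into the changer's right-hand end pocket, the next one beside it, and so on (left and right as seen from the robot). Set each one down gently without letting it fall, so that it stands upright on its pocket floor and squared up with the row, and let go of it.

Things in the scene. Friction and masses are not known exactly. Their poses are not given: they have to be found in the camera images.
- rack: Wooden rack, fixed, on one half of the bench. Row of four pockets 38 (x) by 44 (y) mm along its y; centres x = 0, y = +93, +31, -31, -93 mm; floors z = 8 mm, wall tops z = 24 mm. Origin: centre of the row, on the underside; z up, x away from the robot, square to the row, y along the row to the left as the robot sees it. Yaw within 0.3 rad.
- changer: Filter changer, fixed, on the other half. Row of four white-floored pockets 46 (x) by 52 (y) mm in grey walls along its y; centres x = 0, y = +93, +31, -31, -93 mm; floors z = 20, wall tops z = 34, end plates 36 mm. Origin and axes as for the rack, yaw within 0.3 rad. Black motor behind it (x 44 to 80, y -115 to -58 mm), top z = 37 mm.
- filter_red: Red filter, loose, upright, 84 to 168 g: steel foot 30 (x) by 36 (y) by 10 mm high; narrow neck; black frame 8 (x) by 46 (y) mm, z = 20 to 60 mm, with square red window; red grip bar 14 (x) by 44 (y) mm, z = 60 to 84 mm, to be pinched across its 14 mm. Origin: centre of the foot's underside; z up, y along frame and row. Starts in the rack behind the red tag.
- filter_yellow: Yellow filter, loose, upright, 84 to 168 g: steel foot 30 (x) by 36 (y) by 10 mm high; narrow neck; black frame 8 (x) by 46 (y) mm, z = 20 to 60 mm, with square yellow window; yellow grip bar 14 (x) by 44 (y) mm, z = 60 to 84 mm, to be pinched across its 14 mm. Origin: centre of the foot's underside; z up, y along frame and row. Starts in the rack behind the yellow tag.
- filter_green: Green filter, loose, upright, 84 to 168 g: steel foot 30 (x) by 36 (y) by 10 mm high; narrow neck; black frame 8 (x) by 46 (y) mm, z = 20 to 60 mm, with square green window; green grip bar 14 (x) by 44 (y) mm, z = 60 to 84 mm, to be pinched across its 14 mm. Origin: centre of the foot's underside; z up, y along frame and row. Starts in the rack behind the green tag.
- filter_blue: Blue filter, loose, upright, 84 to 168 g: steel foot 30 (x) by 36 (y) by 10 mm high; narrow neck; black frame 8 (x) by 46 (y) mm, z = 20 to 60 mm, with square blue window; blue grip bar 14 (x) by 44 (y) mm, z = 60 to 84 mm, to be pinched across its 14 mm. Origin: centre of the foot's underside; z up, y along frame and row. Starts in the rack behind the blue tag.
- tag_red: Red home tag, fixed flat on the rack's front ledge: 22 (x) by 36 (y) by 4 mm; origin at the centre of its underside, axes as the rack's. It lies 42 mm in front (rack -x) of the centre of the pocket where the red filter starts and goes on marking it; it takes no other part.
- tag_yellow: Yellow home tag, fixed flat on the rack's front ledge: 22 (x) by 36 (y) by 4 mm; origin at the centre of its underside, axes as the rack's. It lies 42 mm in front (rack -x) of the centre of the pocket where the yellow filter starts and goes on marking it; it takes no other part.
- tag_green: Green home tag, fixed flat on the rack's front ledge: 22 (x) by 36 (y) by 4 mm; origin at the centre of its underside, axes as the rack's. It lies 42 mm in front (rack -x) of the centre of the pocket where the green filter starts and goes on marking it; it takes no other part.
- tag_blue: Blue home tag, fixed flat on the rack's front ledge: 22 (x) by 36 (y) by 4 mm; origin at the centre of its underside, axes as the rack's. It lies 42 mm in front (rack -x) of the centre of the pocket where the blue filter starts and goes on marking it; it takes no other part.

How it is judged:
At the end, for the whole second after the job is handed in: Each filter stands in the changer pocket that mirrors its starting rack pocket (marked by its tag): within 12 mm of the pocket centre along and across the row, underside within 4 mm of the floor, upright within 0.1 rad, squared up within 0.35 rad (either way round), released, at rest (((y of tag_red in the frame of rack between 0.078 and 0.108 m and y of filter_red in the frame of changer between -0.105 and -0.081 m) or (y of tag_red in the frame of rack between 0.016 and 0.046 m and y of filter_red in the frame of changer between -0.043 and -0.019 m) or (y of tag_red in the frame of rack between -0.046 and -0.016 m and y of filter_red in the frame of changer between 0.019 and 0.043 m) or (y of tag_red in the frame of rack between -0.108 and -0.078 m and y of filter_red in the frame of changer between 0.081 and 0.105 m)) and x of filter_red in the frame of changer between -0.012 and 0.012 m and z of filter_red in the frame of changer between 0.016 and 0.024 m and angle between each of filter_red, filter_yellow, filter_green, filter_blue's own z axis and vertical below 0.1 rad and angle between the x axis of each of filter_red, filter_yellow, filter_green, filter_blue and the x axis of changer, either way round below 0.35 rad and linear speed of each of filter_red, filter_yellow, filter_green, filter_blue below 0.02 m/s and angular speed of each of filter_red, filter_yellow, filter_green, filter_blue below 0.2 rad/s and ((y of tag_yellow in the frame of rack between 0.078 and 0.108 m and y of filter_yellow in the frame of changer between -0.105 and -0.081 m) or (y of tag_yellow in the frame of rack between 0.016 and 0.046 m and y of filter_yellow in the frame of changer between -0.043 and -0.019 m) or (y of tag_yellow in the frame of rack between -0.046 and -0.016 m and y of filter_yellow in the frame of changer between 0.019 and 0.043 m) or (y of tag_yellow in the frame of rack between -0.108 and -0.078 m and y of filter_yellow in the frame of changer between 0.081 and 0.105 m)) and x of filter_yellow in the frame of changer between -0.012 and 0.012 m and z of filter_yellow in the frame of changer between 0.016 and 0.024 m and ((y of tag_green in the frame of rack between 0.078 and 0.108 m and y of filter_green in the frame of changer between -0.105 and -0.081 m) or (y of tag_green in the frame of rack between 0.016 and 0.046 m and y of filter_green in the frame of changer between -0.043 and -0.019 m) or (y of tag_green in the frame of rack between -0.046 and -0.016 m and y of filter_green in the frame of changer between 0.019 and 0.043 m) or (y of tag_green in the frame of rack between -0.108 and -0.078 m and y of filter_green in the frame of changer between 0.081 and 0.105 m)) and x of filter_green in the frame of changer between -0.012 and 0.012 m and z of filter_green in the frame of changer between 0.016 and 0.024 m and ((y of tag_blue in the frame of rack between 0.078 and 0.108 m and y of filter_blue in the frame of changer between -0.105 and -0.081 m) or (y of tag_blue in the frame of rack between 0.016 and 0.046 m and y of filter_blue in the frame of changer between -0.043 and -0.019 m) or (y of tag_blue in the frame of rack between -0.046 and -0.016 m and y of filter_blue in the frame of changer between 0.019 and 0.043 m) or (y of tag_blue in the frame of rack between -0.108 and -0.078 m and y of filter_blue in the frame of changer between 0.081 and 0.105 m)) and x of filter_blue in the frame of changer between -0.012 and 0.012 m and z of filter_blue in the frame of changer between 0.016 and 0.024 m); the robot touches nothing.
It fails at once if the red filter falls or topples freely (faster than 0.6 m/s while the fingers do not touch it) (contact force between the fingers and filter_red below 0.05 N and linear speed of filter_red above 0.6 m/s).
It fails at once if the yellow filter falls or topples freely (faster than 0.6 m/s while the fingers do not touch it) (contact force between the fingers and filter_yellow below 0.05 N and linear speed of filter_yellow above 0.6 m/s).
It fails at once if the green filter falls or topples freely (faster than 0.6 m/s while the fingers do not touch it) (contact force between the fingers and filter_green below 0.05 N and linear speed of filter_green above 0.6 m/s).
It fails at once if the blue filter falls or topples freely (faster than 0.6 m/s while the fingers do not touch it) (contact force between the fingers and filter_blue below 0.05 N and linear speed of filter_blue above 0.6 m/s).
It also fails if it takes over 122 s, if anything falls off the work surface, if the arm or the gripper's body presses on something with over 40 N, if the wrist force passes 120 N, or if a joint passes its speed limit or range.

### The arm

A 6-joint arm with a two-finger parallel gripper is mounted at the origin on the work surface. World frame = base frame: x ahead of the robot, y to its left, z up, the work surface at z = 0. Lengths are in m, angles in rad, forces in N, time in s.
With the tool pointing down it reaches from about 0.375 to 0.75 m from the base axis. Payload 9 kg.
Tool frame: the origin (TCP) lies midway between the tips of the shut fingers; the grasp point (between the pads) lies arm.tcp_to_grasp behind it (arm.tcp_to_grasp is the distance from the TCP to the grasp point, in m); y points along the fingers, x is the direction in which the jaws open and shut, and the axes are right-handed (so a half turn about y gives the same grasp; the last joint's range is limited). The gripper opens to 85 mm and grips with 20 to 120 N. Pads are 22 mm wide; open, the fingers measure 114 mm over their backs; the gripper's body (76 mm by 85 mm) begins 54 mm behind the grasp point. The pads swing forward as they close: fully open they stand 13 mm farther back than shut.
Start: joints at [-1.507, 0.104, 0.097, 1.564, 0, 1.353], TCP at [0.167, -0.576, 0.196] pointing down, gripper open.
Joint ranges: [-2.99, 2.99], [-0.84, 1.86], [-1.1, 1.16], [-1.84, 2.11], [-1.51, 1.56], [-3.14, 3.14]. Speed limits (rad/s): [2.22, 2.22, 2.57, 3.14, 3.14, 3.14].

### API

Orientations are given as a rotation vector (axis times angle).
In Python, from plant import sensors, viewer, finish_job, arm gives the robot as it stands.
- The arm moves only by the tool jog_arm, never from a script. Its argument "series" is a list of rows, each an object of numbers: "x", "y", "z": the shift along the tool's x, y, z in m; "ax", "ay", "az": the turn, a rotation vector about the tool's x, y, z in degrees; "claw": the opening in per cent of the stroke, from 0 (shut) to 100 (fully open). A call has 1 to 12 rows; each row is the pose to reach, as a shift and turn from the pose measured when the call began, along the tool's axes at that moment; what a row does not reach only later rows make up. A row lasts 1/12 s, in which the tool goes at most 41.7 mm and 7.16 degrees, less where a joint would pass 70% of its speed; a pose out of reach is approached as far as the arm can. A call with a gripper value outside its range is refused whole. The fingers move at their own pace and stop on an object; "force" is the grip in N (left out, the last holds). Time passes only in rows, so rows that repeat a pose let the fingers close. It gives the time, the measured TCP pose, the force and the opening at its end, in the units of the state.
- sensors.sense(): the state, without advancing time (a new reading comes with each control period).
- viewer.read_camera(name): name is "side" or "top" or "wrist"; returns a dict with "img" (480x640x3 uint8, blue, green, red), "range_z" (480x640 float32, m along the optical axis (not along the pixel's ray), 0 where there is no reading), "mtx" (3x3 intrinsics, pixels), "rvec" (rotation vector, rad) and "tvec" (3), from world to camera coordinates, as OpenCV has them. Camera axes: x right, y down, z forward; pixel columns grow to the right and rows downward; lengths in m; the calibration is good to about 2 mm. A picture is of the moment at which its call begins.
- finish_job(): hands the job in, once; it reports no verdict.
The state is a dict: "time": time; "joint_positions": joint angles; "joint_velocities": joint speeds; "joint_efforts": joint torques, N m; "eef_pos": TCP position; "tool_rot": TCP orientation; "ft_force": force on the tool from outside, world axes, zero at the start; "torque": the same for the moment, N m; "finger_gap": finger opening in m.
Only numpy, scipy, OpenCV 4.12 (cv2) and the standard library are available. Lean on these libraries where they do the work, as an engineer would, in place of code of your own. Each camera call takes 0.05 s, during which the arm holds its last target.

## Working session

There is one attempt and no reset: what is moved stays moved. The work goes in short steps, Python scripts to look and compute and a tool call to move; the robot and the scene stay as the last step left them, time stands still between calls to the robot, and variables do not carry over. Pictures are saved under pics/ and viewed, and the job is handed in when it is done.

Besides the shell and the picture viewer there is one more tool, called after "Call:" by a JSON object that holds its "api" and its "payload", one argument or row to a line. jog_arm: Moves the arm, as the interface text tells. Its arguments: {"type":"object","properties":{"series":{"type":"array","items":{"type":"object","properties":{"x":{"type":"number"},"y":{"type":"number"},"z":{"type":"number"},"ax":{"type":"number"},"ay":{"type":"number"},"az":{"type":"number"},"claw":{"type":"number"}}}},"force":{"type":"number"}},"required":["series"]}

```bash
ls; mkdir -p pics; python3 - <<'E'
from plant import sensors, viewer, arm
import cv2
print(sensors.sense()); print(arm.tcp_to_grasp, [a for a in dir(arm) if a[0]!='_'])
for n in ["side","top","wrist"]:
    d=viewer.read_camera(n); cv2.imwrite(f"pics/{n}0.png",d["img"]); print(n,d["mtx"].tolist(),d["rvec"],d["tvec"])
E
```

```text
pics
{'time': 0.0, 'joint_positions': array([-1.50670964e+00,  1.04700095e-01,  9.64304695e-02,  1.56387363e+00,
        4.64462111e-05,  1.35312267e+00]), 'joint_velocities': array([-0.00143529,  0.00042779, -0.00206148,  0.00075661,  0.00127672,
       -0.0003539 ]), 'joint_efforts': array([-5.52875790e-04, -5.56935453e+01,  5.03647900e+01,  1.70618843e-02,
       -3.14457957e-04, -6.65669845e-06]), 'eef_pos': array([ 0.16684311, -0.57594076,  0.19500053]), 'tool_rot': array([-1.32832939,  0.99971661, -0.99831774]), 'ft_force': array([-0.41374167,  0.04974038, -0.12303285]), 'torque': array([-0.01396963,  0.00083093,  0.04011626]), 'finger_gap': 0.08526375520997163}
0.0187 ['Unreachable', 'tcp_to_grasp']
side [[453.8475046798021, 0.0, 320.49289382917874], [0.0, 453.8475046798021, 237.0106411300936], [0.0, 0.0, 1.0]] [ 0.29927778 -2.79064954  1.22162073] [0.52240007 0.1090373  0.74710436]
top [[473.3672674596774, 0.0, 322.2928603775797], [0.0, 473.3672674596774, 239.04951601221026], [0.0, 0.0, 1.0]] [ 2.14736033 -2.12260522  0.14600732] [0.00234028 0.51736879 0.74023655]
wrist [[409.0360204571984, 0.0, 321.90344074186265], [0.0, 409.0360204571984, 243.3666512915333], [0.0, 0.0, 1.0]] [-2.3118591   1.73522663  0.26268909] [-0.59964595 -0.03885319  0.37936551]
```

View pics/side0.png

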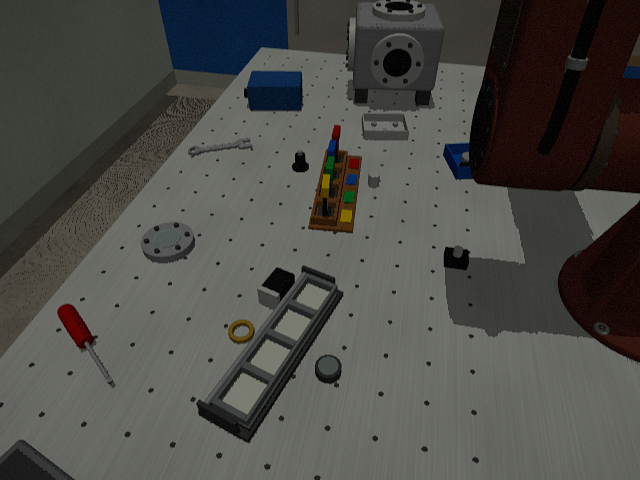

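View pics/top0.png

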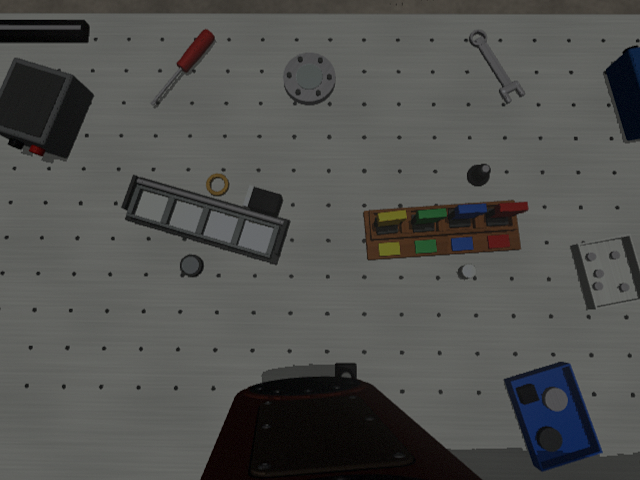

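View pics/wrist0.png

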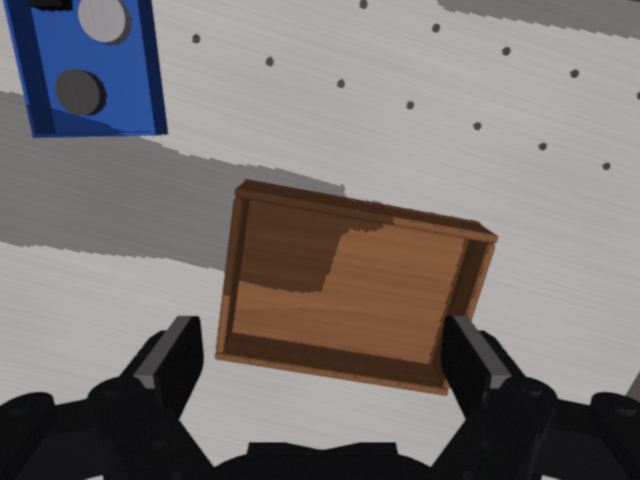

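```bash
cat > h.py <<'E'
import numpy as np, cv2
from scipy.spatial.transform import Rotation as R
from plant import sensors, viewer, arm
def cam(n,save=None):
    d=viewer.read_camera(n)
    d["R"]=cv2.Rodrigues(np.array(d["rvec"],float))[0]; d["t"]=np.array(d["tvec"],float).reshape(3)
    d["C"]=-d["R"].T@d["t"]
    if save: cv2.imwrite("pics/"+save,d["img"])
    return d
def ray(d,uv):
    uv=np.atleast_2d(np.asarray(uv,float))
    p=np.c_[uv,np.ones(len(uv))]@np.linalg.inv(d["mtx"]).T
    return p@d["R"]
def onz(d,uv,z):
    r=ray(d,uv); return d["C"]+r*((z-d["C"][2])/r[:,2])[:,None]
def pt(d,uv):  # from depth
    uv=np.atleast_2d(np.asarray(uv,float)); z=d["range_z"][uv[:,1].round().astype(int),uv[:,0].round().astype(int)]
    return d["C"]+ray(d,uv)*z[:,None]
def proj(d,P):
    return cv2.projectPoints(np.asarray(P,float).reshape(-1,3),np.array(d["rvec"],float),d["t"],d["mtx"],None)[0].reshape(-1,2)
def tri(d1,u1,d2,u2):
    r1,r2=ray(d1,u1)[0],ray(d2,u2)[0]
    A=np.c_[r1,-r2]; s=np.linalg.lstsq(A,d2["C"]-d1["C"],rcond=None)[0]
    a,b=d1["C"]+r1*s[0],d2["C"]+r2*s[1]; return (a+b)/2,np.linalg.norm(a-b)
HUE={"red":[(0,8),(172,180)],"yellow":[(22,34)],"green":[(50,80)],"blue":[(100,125)]}
def mask(img,c,s=110,v=40):
    h=cv2.cvtColor(img,cv2.COLOR_BGR2HSV); m=np.zeros(img.shape[:2],np.uint8)
    for a,b in HUE[c]: m|=cv2.inRange(h,(a,s,v),(b,255,255))
    return m
def blobs(m,amin=20):
    n,l,st,ce=cv2.connectedComponentsWithStats(m)
    return [(st[i,4],ce[i],st[i,:4],l==i) for i in range(1,n) if st[i,4]>=amin]
def target(tcp_xyz,yaw):
    """tool y down; tool x horizontal at yaw. returns shift in tool axes (mm) and turn (deg)"""
    s=sensors.sense(); R0=R.from_rotvec(s["tool_rot"])
    x=np.array([np.cos(yaw),np.sin(yaw),0]); 
    if R0.as_matrix()[:,0]@x<0: x=-x
    y=np.array([0,0,-1.]); z=np.cross(x,y)
    Rt=R.from_matrix(np.c_[x,y,z])
    sh=R0.inv().apply(np.array(tcp_xyz)-s["eef_pos"]); tr=(R0.inv()*Rt).as_rotvec(degrees=True)
    return sh*1000,tr
E
python3 - <<'E'
from h import *
np.set_printoptions(precision=4,suppress=True)
T=cam("top");S=cam("side")
print(T["C"],S["C"],R.from_rotvec(sensors.sense()["tool_rot"]).as_matrix())
for c in HUE:
  for n,d in(("top",T),("side",S)):
    for b in blobs(mask(d["img"],c),15):
        z=np.median(pt(d,np.argwhere(b[3])[:,::-1])[:,:],axis=0)
        print(c,n,b[0],b[1],b[2],z)
h=cv2.cvtColor(T["img"],cv2.COLOR_BGR2HSV)
print(h[208,150],h[237,260],h[300,200],T["img"][208,150])
h=cv2.cvtColor(S["img"],cv2.COLOR_BGR2HSV); print(h[395,245],h[295,310],h[300,420])
E
```

```text
[ 0.3992 -0.0045  0.8101] [0.4136 0.5744 0.5848] [[ 0.278  -0.0001  0.9606]
 [-0.9606  0.0006  0.278 ]
 [-0.0006 -1.      0.0001]]
red top 594 [195.4158  49.1481] [177  29  37  42] [0.8637 0.2411 0.024 ]
red top 86 [ 35.2791 149.4186] [ 29 145  14  11] [0.6656 0.498  0.045 ]
red top 255 [512.9137 206.4706] [498 202  30  10] [ 0.5635 -0.2869  0.0924]
red top 298 [498.2483 240.802 ] [487 234  23  15] [ 0.5214 -0.2895  0.0123]
red side 31 [496.129  106.3548] [495  97   3  20] [0.3179 0.0625 0.3455]
red side 519 [628.58   126.4682] [615 112  25  33] [0.1764 0.0658 0.3381]
red side 109 [335.8716 133.5413] [332 125   9  25] [ 0.5605 -0.2792  0.0912]
red side 98 [353.2959 163.2347] [348 158  11  11] [ 0.5201 -0.2877  0.0124]
red side 820 [ 74.5622 325.1854] [ 57 304  37  45] [0.8584 0.2497 0.0236]
red side 412 [625.1602 342.6019] [602 334  38  22] [0.0486 0.0975 0.0134]
yellow top 351 [390.9259 217.0513] [377 210  30  17] [ 0.5449 -0.0982  0.0917]
yellow top 280 [388.7571 248.4321] [378 242  22  14] [ 0.5071 -0.1044  0.0123]
yellow side 201 [325.2338 186.7612] [321 174   9  36] [ 0.5448 -0.
[... 579 characters left out ...]
481 243.5815] [451 237  22  14] [ 0.5157 -0.227   0.0123]
blue top 3801 [554.0966 415.3567] [510 364  92 107] [ 0.2355 -0.3705  0.0037]
blue side 7843 [221.623   31.8782] [158   0 131  75] [ 1.6258 -2.1429 -0.3783]
blue side 183 [631.6557  72.1421] [623  66  17  13] [-0.7335 -2.1449 -0.4248]
blue side 1771 [274.1468  89.0203] [247  71  55  39] [ 0.7756 -0.5188  0.0635]
blue side 110 [331.2182 147.7091] [327 140   9  16] [ 0.5589 -0.2134  0.0917]
blue side 475 [459.5137 158.9242] [445 143  27  36] [ 0.2862 -0.3744  0.0173]
blue side 104 [351.0096 179.0481] [346 174  11  11] [ 0.5155 -0.2253  0.0123]
[ 60   2 105] [105  10 107] [40  8 99] [104 105 104]
[ 35  23 122] [ 37  27 123] [ 45  18 111]
```

```bash
python3 - <<'E'
from h import *
np.set_printoptions(precision=4,suppress=True)
T=cam("top");S=cam("side")
# tags & rack
names=["yellow","green","blue","red"];ys=[.093,.031,-.031,-.093]
def pose(P,L):
    a=P-P.mean(0);b=L-L.mean(0);th=np.arctan2((b[:,0]*a[:,1]-b[:,1]*a[:,0]).sum(),(a*b).sum())
    Rm=np.array([[np.cos(th),-np.sin(th)],[np.sin(th),np.cos(th)]]);t=P.mean(0)-Rm@L.mean(0)
    return t,th,Rm,P-(L@Rm.T+t)
P=[]
for c in names:
    bt=[b for b in blobs(mask(T["img"],c)) if abs(np.median(pt(T,np.argwhere(b[3])[:,::-1])[:,2])-.012)<.004 and 230<b[1][1]<260][0]
    bs=[b for b in blobs(mask(S["img"],c)) if 340<b[1][0]<360 and 150<b[1][1]<225][0]
    X,e=tri(T,bt[1],S,bs[1]); p=onz(T,bt[1],.0123)[0]; print(c,"tag tri",X,e,"onz",p); P.append(p[:2])
t,th,Rm,res=pose(np.array(P),np.array([[-.042,y] for y in ys])); print("rack",t,th,res*1e3)
# changer floors
h=cv2.cvtColor(T["img"],cv2.COLOR_BGR2HSV)
m=np.zeros((480,640),np.uint8); 
for n,d in(("T",T),("S",S)):
    vv,uu=np.mgrid[0:480,0:640]; W=pt(d,np.c_[uu.ravel(),vv.ravel()]).reshape(480,640,3)
    hh=cv2.cvtColor(d["img"],cv2.COLOR_BGR2HSV)
    m=((abs(W[...,2]-.02)<.006)&(hh[...,2]>85)&(W[...,1]>.02)&(W[...,1]<.4)&(W[...,0]>.4)&(W[...,0]<.75)).astype(np.uint8)*255
    for b in blobs(m,100):
        ct=cv2.findContours(b[3].astype(np.uint8),0,2)[0][0]; q=cv2.minAreaRect(ct)
        w=W[b[3]]; print(n,b[0],b[1],q[1],w.mean(0),np.median(w[:,2]))
# grip bars: top faces
for c in names:
    m=mask(T["img"],c)
    for b in blobs(m):
        w=pt(T,np.argwhere(b[3])[:,::-1]); 
        if abs(np.median(w[:,2])-.092)<.004:
            f=w[abs(w[:,2]-.092)<.003]
            q=cv2.minAreaRect((f[:,:2]*1e3).astype(np.float32)); print(c,len(f),f.mean(0),q, "rack frame",Rm.T@(np.array(q[0])/1e3-t))
E
```

```text
yellow tag tri [ 0.5064 -0.1043  0.0109] 0.0006973462120938763 onz [ 0.5065 -0.1041  0.0123]
green tag tri [ 0.5112 -0.1666  0.0104] 0.0006784427008738705 onz [ 0.5113 -0.1663  0.0123]
blue tag tri [ 0.5161 -0.2278  0.0112] 0.0005353960945149772 onz [ 0.5163 -0.2275  0.0123]
red tag tri [ 0.5212 -0.2899  0.011 ] 0.0009225859032817524 onz [ 0.5215 -0.2894  0.0123]
rack [ 0.5557 -0.1934] 0.08040022922371667 [[ 0.1336  0.0068]
 [-0.1244 -0.3442]
 [-0.118   0.2471]
 [ 0.1088  0.0903]]
T 658 [151.2994 206.2021] (25.930675506591797, 25.930675506591797) [0.5742 0.3027 0.0204] 0.020454598995363782
T 678 [185.7006 216.3009] (26.879358291625977, 25.930675506591797) [0.5571 0.2425 0.0204] 0.02044115950834252
T 711 [220.353  226.4585] (28.011682510375977, 25.953081130981445) [0.5401 0.1823 0.0205] 0.020491083578128566
T 741 [255.3806 236.6977] (29.345298767089844, 25.902868270874023) [0.5231 0.122  0.0204] 0.020370633099428104
S 524 [312.0706 296.2977] (27.44304847717285, 22.059484481811523) [0.5232 0.1166 0.0204] 0.020429010920623214
S 652 [292.2592 324.75  ] (28.174455642700195, 25.93838882446
[... 232 characters left out ...]
44 0.2981 0.0205] 0.020463302581273157
yellow 253 [ 0.5464 -0.0995  0.0924] ((546.658203125, -99.49574279785156), (14.435471534729004, 43.31365203857422), 7.622649192810059) rack frame [-0.0015  0.0944]
green 231 [ 0.5509 -0.1609  0.0924] ((550.988525390625, -160.84828186035156), (13.79387092590332, 43.021114349365234), 6.053282737731934) rack frame [-0.0021  0.0329]
blue 246 [ 0.5593 -0.2229  0.0923] ((559.3584594726562, -223.3338623046875), (13.8040132522583, 43.91006851196289), 4.353247165679932) rack frame [ 0.0012 -0.0301]
red 237 [ 0.5626 -0.2859  0.0925] ((562.6612548828125, -285.7446594238281), (14.367497444152832, 43.502872467041016), 3.3516385555267334) rack frame [-0.0005 -0.0926]
```

```bash
cat >> h.py <<'E'
np.set_printoptions(precision=4,suppress=True)
FIL={"yellow":(.5466,-.0995,.10),"green":(.551,-.1609,.095),"blue":(.5594,-.2233,.08),"red":(.5627,-.2857,.07)}
CH=np.array([.5472,.2110]);CY=-.2754
DST={"yellow":-.093,"green":-.031,"blue":.031,"red":.093}
def dst(c): 
    y=DST[c]; return CH+y*np.array([-np.sin(CY),np.cos(CY)])
E
python3 - <<'E'
from h import *
for c in FIL: print(c,dst(c))
x,y,a=FIL["yellow"]
print(target((x,y,.16),a))
E
```

```text
yellow [0.5219 0.1215]
green [0.5388 0.1812]
blue [0.5556 0.2408]
red [0.5725 0.3005]
(array([-352.3791,   35.7538,  497.3581]), array([ -0.011 , -79.5863,  -0.0085]))
```

Call:
{"api": "jog_arm", "payload": {
  "series": [
    {"x": -0.024,"y": 0,"z": 0.033,"ay": -6},
    {"x": -0.047,"y": 0,"z": 0.066,"ay": -12},
    {"x": -0.07,"y": 0,"z": 0.1,"ay": -18},
    {"x": -0.094,"y": 0,"z": 0.132,"ay": -24},
    {"x": -0.117,"y": 0,"z": 0.166,"ay": -30},
    {"x": -0.141,"y": 0,"z": 0.199,"ay": -36},
    {"x": -0.164,"y": 0,"z": 0.232,"ay": -42},
    {"x": -0.188,"y": 0,"z": 0.265,"ay": -48},
    {"x": -0.211,"y": 0,"z": 0.298,"ay": -54},
    {"x": -0.235,"y": 0,"z": 0.332,"ay": -60},
    {"x": -0.258,"y": 0,"z": 0.365,"ay": -66},
    {"x": -0.282,"y": 0,"z": 0.398,"ay": -72}
  ],
  "force": 40
}}

```text
invalid input
```

```bash
python3 - <<'E'
from h import *
x,y,a=FIL["yellow"]
print(target((x,y,.16),a),sensors.sense()["joint_positions"])
E
```

```text
(array([-352.3791,   35.7538,  497.3581]), array([ -0.011 , -79.5863,  -0.0085])) [-1.5067  0.1042  0.0971  1.5639  0.      1.3531]
```

Call:
{"api": "jog_arm", "payload": {
  "series": [
    {"x": -0.024,"y": 0,"z": 0.033,"ax": 0,"ay": -6,"az": 0,"claw": 100},
    {"x": -0.047,"y": 0,"z": 0.066,"ax": 0,"ay": -12,"az": 0,"claw": 100},
    {"x": -0.07,"y": 0,"z": 0.1,"ax": 0,"ay": -18,"az": 0,"claw": 100},
    {"x": -0.094,"y": 0,"z": 0.132,"ax": 0,"ay": -24,"az": 0,"claw": 100},
    {"x": -0.117,"y": 0,"z": 0.166,"ax": 0,"ay": -30,"az": 0,"claw": 100},
    {"x": -0.141,"y": 0,"z": 0.199,"ax": 0,"ay": -36,"az": 0,"claw": 100},
    {"x": -0.164,"y": 0,"z": 0.232,"ax": 0,"ay": -42,"az": 0,"claw": 100},
    {"x": -0.188,"y": 0,"z": 0.265,"ax": 0,"ay": -48,"az": 0,"claw": 100},
    {"x": -0.211,"y": 0,"z": 0.298,"ax": 0,"ay": -54,"az": 0,"claw": 100},
    {"x": -0.235,"y": 0,"z": 0.332,"ax": 0,"ay": -60,"az": 0,"claw": 100},
    {"x": -0.258,"y": 0,"z": 0.365,"ax": 0,"ay": -66,"az": 0,"claw": 100},
    {"x": -0.282,"y": 0,"z": 0.398,"ax": 0,"ay": -72,"az": 0,"claw": 100}
  ],
  "force": 40
}}

```text
time: 1.35
eef_pos: [0.4717, -0.1929, 0.196]
tool_rot: [-1.571, 0.021, -0.022]
ft_force: [0.5, -1.3, 0.3]
finger_gap: 0.0856
```

```bash
python3 - <<'E'
from h import *
x,y,a=FIL["yellow"]
print(target((x,y,.16),a),sensors.sense()["joint_positions"])
E
```

```text
(array([72.26  , 35.9726, 95.462 ]), array([ 0.0147, -7.2906,  0.0311])) [-0.6454 -0.1726 -0.1734  1.5694  0.0001  0.9526]
```

Call:
{"api": "jog_arm", "payload": {
  "series": [
    {"x": 0.025,"y": 0.01,"z": 0.032,"ax": 0,"ay": -3,"az": 0,"claw": 100},
    {"x": 0.05,"y": 0.022,"z": 0.064,"ax": 0,"ay": -6,"az": 0,"claw": 100},
    {"x": 0.072,"y": 0.036,"z": 0.095,"ax": 0,"ay": -7.3,"az": 0,"claw": 100},
    {"x": 0.072,"y": 0.036,"z": 0.095,"ax": 0,"ay": -7.3,"az": 0,"claw": 100},
    {"x": 0.072,"y": 0.036,"z": 0.095,"ax": 0,"ay": -7.3,"az": 0,"claw": 100},
    {"x": 0.072,"y": 0.036,"z": 0.095,"ax": 0,"ay": -7.3,"az": 0,"claw": 100}
  ],
  "force": 40
}}

```text
time: 1.85
eef_pos: [0.5461, -0.1, 0.1601]
tool_rot: [-1.57, -0.079, 0.079]
ft_force: [-0.5, -0.2, -0.0]
finger_gap: 0.0851
```

```bash
python3 - <<'E'
from h import *
x,y,a=FIL["yellow"]
print(target((x,y,.16),a),sensors.sense()["joint_positions"])
W=cam("wrist","w1.png"); print(W["C"])
for c in FIL:
  for b in blobs(mask(W["img"],c),300):
    w=pt(W,np.argwhere(b[3])[:,::-1]); z=np.median(w[:,2]); f=w[abs(w[:,2]-z)<.003]
    print(c,b[0],b[1],z,cv2.minAreaRect((f[:,:2]*1e3).astype(np.float32)))
print(target((x,y,.061),a))
E
```

```text
(array([0.51  , 0.0693, 0.4876]), array([0.0283, 0.0372, 0.0087])) [-0.4165 -0.0374 -0.1119  1.4959 -0.0004  1.0536]
[ 0.5388 -0.0249  0.3385]
yellow 1080 [271.5509 212.4704] 0.012453669641869974 ((505.322265625, -103.9312744140625), (20.776798248291016, 35.420928955078125), 4.021599769592285)
yellow 1556 [321.5289 235.5585] 0.0922853327351881 ((545.8561401367188, -99.30635833740234), (13.823354721069336, 44.261234283447266), 6.6453070640563965)
green 906 [272.5254 282.4647] 0.012482786280611502 ((510.2033996582031, -165.1083221435547), (20.101085662841797, 35.39165496826172), 4.091431617736816)
green 1396 [318.4592 321.4771] 0.09225743997575536 ((550.0170288085938, -160.7336883544922), (13.3522310256958, 44.23746871948242), 6.103201389312744)
blue 824 [273.6117 345.8981] 0.012436355577883751 ((515.2435913085938, -227.2726593017578), (20.983505249023438, 35.740577697753906), 4.3902997970581055)
blue 1328 [321.8313 396.8268] 0.09221428848170336 ((558.5189819335938, -222.45364379882812), (13.992992401123047, 44.52650451660156), 3.5696539878845215)
blue 566 [ 18.6837 389.8516] 0.012218560890309121 ((278.18316650390625, -296.5553283691406), (32.72279739379883, 7.33491849899292), 5.862651348114014)
red 813 [274.4822 403.4059] 0.012478429963441728 ((520.1702270507812, -289.3580627441406), (21.770679473876953, 37.09926223754883), 3.5171782970428467)
(array([ 0.5503, 99.4406,  1.3052]), array([ 0.0489, -0.0351,  0.0418]))
```

View pics/w1.png

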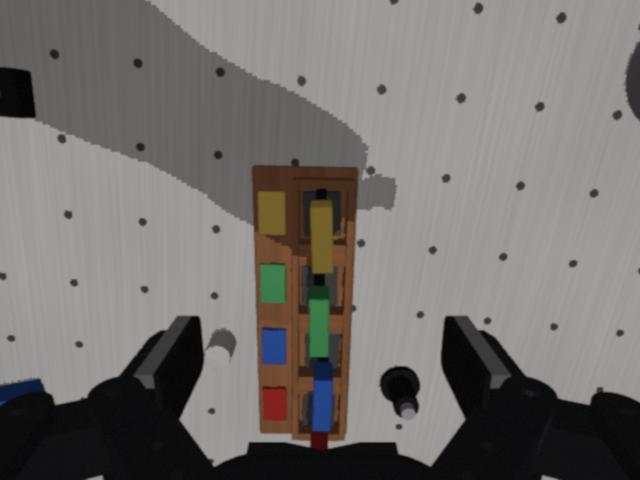

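Call:
{"api": "jog_arm", "payload": {
  "series": [
    {"x": 0,"y": 0.03,"z": 0,"ax": 0,"ay": 0,"az": 0,"claw": 60},
    {"x": 0,"y": 0.06,"z": 0.001,"ax": 0,"ay": 0,"az": 0,"claw": 60},
    {"x": 0,"y": 0.085,"z": 0.001,"ax": 0,"ay": 0,"az": 0,"claw": 60},
    {"x": 0,"y": 0.099,"z": 0.001,"ax": 0,"ay": 0,"az": 0,"claw": 60},
    {"x": 0,"y": 0.099,"z": 0.001,"ax": 0,"ay": 0,"az": 0,"claw": 60},
    {"x": 0,"y": 0.099,"z": 0.001,"ax": 0,"ay": 0,"az": 0,"claw": 40},
    {"x": 0,"y": 0.099,"z": 0.001,"ax": 0,"ay": 0,"az": 0,"claw": 20},
    {"x": 0,"y": 0.099,"z": 0.001,"ax": 0,"ay": 0,"az": 0,"claw": 5},
    {"x": 0,"y": 0.099,"z": 0.001,"ax": 0,"ay": 0,"az": 0,"claw": 5},
    {"x": 0,"y": 0.099,"z": 0.001,"ax": 0,"ay": 0,"az": 0,"claw": 5},
    {"x": 0,"y": 0.099,"z": 0.001,"ax": 0,"ay": 0,"az": 0,"claw": 5},
    {"x": 0,"y": 0.099,"z": 0.001,"ax": 0,"ay": 0,"az": 0,"claw": 5}
  ],
  "force": 40
}}

```text
time: 2.9
eef_pos: [0.5463, -0.0999, 0.0618]
tool_rot: [-1.57, -0.079, 0.077]
ft_force: [0.3, 0.2, 0.8]
finger_gap: 0.004
```

```bash
python3 - <<'E'
from h import *
S=cam("side","s1.png");T=cam("top")
vv,uu=np.mgrid[150:200,460:500]; w=pt(T,np.c_[uu.ravel(),vv.ravel()]); i=w[:,2].argmax(); print("bolt",w[i]); k=w[w[:,2]>.01];print(k.min(0),k.max(0))
s=sensors.sense(); print(s["finger_gap"],s["eef_pos"])
E
```

```text
bolt [ 0.3992 -0.0045  0.8101]
[ 0.3992 -0.0832  0.596 ] [ 0.475  -0.0045  0.8101]
0.004540991489013738 [ 0.5462 -0.0998  0.0615]
```

View pics/s1.png

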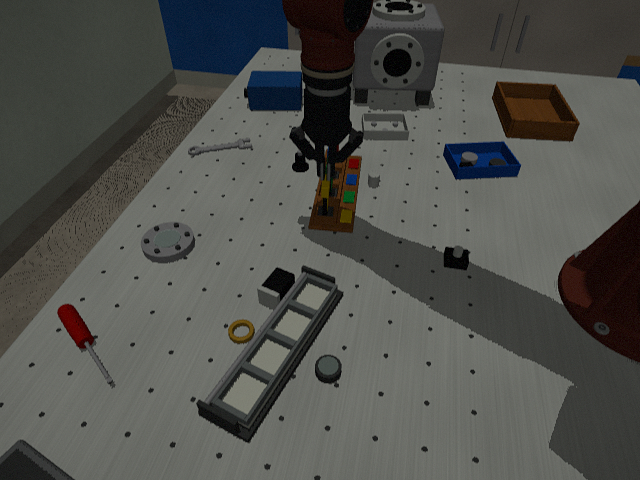

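```bash
python3 - <<'E'
from h import *
S=cam("side");W=cam("wrist","w2.png")
cv2.imwrite("pics/s2z.png",cv2.resize(S["img"][100:250,260:400],None,fx=4,fy=4,interpolation=cv2.INTER_CUBIC))
s=sensors.sense(); print(s)
E
```

```text
{'time': 3.1, 'joint_positions': array([-0.4161, -0.0145, -0.2687,  1.3156, -0.0003,  1.0552]), 'joint_velocities': array([-0.0002,  0.0008, -0.0005, -0.0004, -0.0003,  0.0002]), 'joint_efforts': array([ -0.0045, -49.1132,  49.8407,  -0.01  ,  -0.0019,  -0.0001]), 'eef_pos': array([ 0.5461, -0.0997,  0.0615]), 'tool_rot': array([-1.5701, -0.0788,  0.0775]), 'ft_force': array([-0.5044, -0.5886, -0.4307]), 'torque': array([0.014 , 0.0184, 0.0044]), 'finger_gap': 0.004651206984759181}
```

View pics/s2z.png

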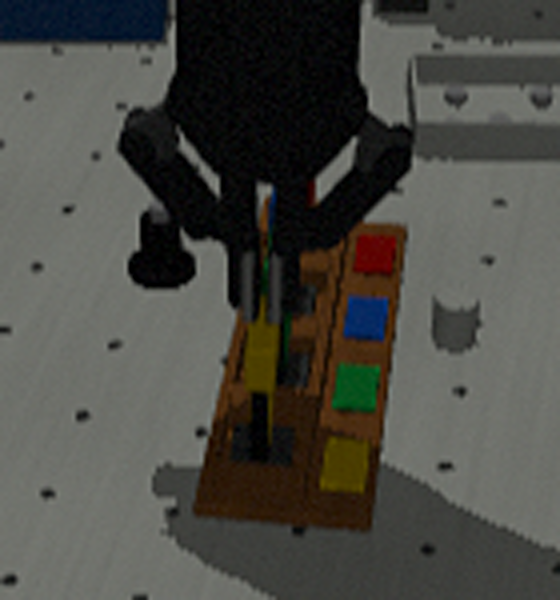

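View pics/w2.png

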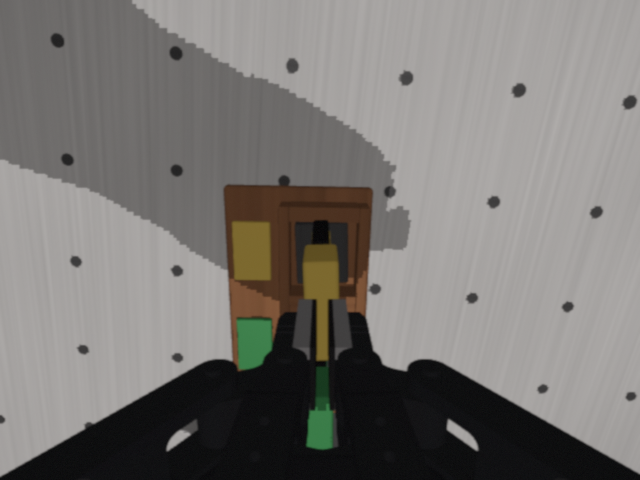

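```bash
python3 - <<'E'
from h import *
W=cam("wrist");S=cam("side")
for u,v in [(306,310),(306,330),(306,345),(342,310),(342,330),(342,345),(323,260),(323,300),(323,320),(323,340),(323,355)]: print((u,v),pt(W,(u,v))[0])
cv2.imwrite("pics/w3z.png",cv2.resize(W["img"][190:400,220:430],None,fx=2.8,fy=2.8,interpolation=cv2.INTER_CUBIC))
print("side")
for u,v in [(322,165),(322,172),(322,178),(329,165),(329,172),(329,178),(325,180),(325,186),(325,192),(325,172),(325,168)]: print((u,v),pt(S,(u,v))[0])
E
```

```text
(306, 310) [ 0.5397 -0.0894  0.1102]
(306, 330) [ 0.5402 -0.0894  0.1241]
(306, 345) [ 0.5406 -0.0893  0.1332]
(342, 310) [ 0.5522 -0.0881  0.1104]
(342, 330) [ 0.5516 -0.0882  0.1242]
(342, 345) [ 0.5512 -0.0883  0.1331]
(323, 260) [ 0.5445 -0.077   0.0914]
(323, 300) [ 0.5461 -0.0932  0.0926]
(323, 320) [ 0.5471 -0.1024  0.0917]
(323, 340) [ 0.5479 -0.1107  0.093 ]
(323, 355) [ 0.5487 -0.1179  0.0925]
side
(322, 165) [ 0.5511 -0.088   0.1331]
(322, 172) [ 0.5513 -0.0893  0.1174]
(322, 178) [ 0.551  -0.0881  0.1052]
(329, 165) [ 0.5386 -0.0884  0.1347]
(329, 172) [ 0.5381 -0.0869  0.1209]
(329, 178) [ 0.5383 -0.0893  0.1062]
(325, 180) [ 0.5477 -0.1     0.0929]
(325, 186) [ 0.5443 -0.0834  0.0917]
(325, 192) [ 0.543  -0.0779  0.0823]
(325, 172) [ 0.5747 -0.2342  0.0163]
(325, 168) [ 0.5767 -0.2438  0.0201]
```

View pics/w3z.png

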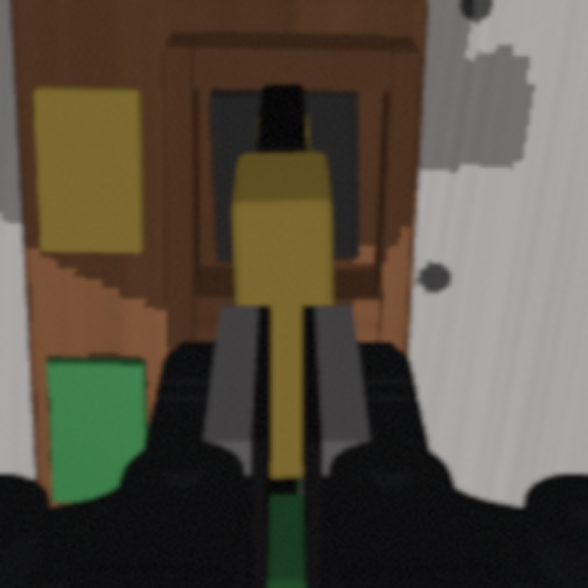

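```bash
python3 - <<'E'
from h import *
W=cam("wrist");S=cam("side")
for v in range(292,312,2): print(v,pt(W,(304,v))[0],pt(W,(344,v))[0],W["img"][v,304])
for v in range(174,190,1): print(v,pt(S,(322,v))[0],pt(S,(329,v))[0],S["img"][v,322])
E
```

```text
292 [ 0.5384 -0.0908  0.0921] [ 0.5616 -0.1215  0.0182] [36 80 98]
294 [ 0.5385 -0.0914  0.0925] [ 0.5614 -0.1211  0.0221] [35 79 97]
296 [ 0.5385 -0.0925  0.0921] [ 0.5613 -0.1215  0.0239] [36 78 97]
298 [ 0.5386 -0.0938  0.0911] [ 0.5615 -0.1227  0.0241] [41 74 91]
300 [ 0.5387 -0.0898  0.1014] [ 0.5534 -0.0882  0.1017] [61 63 66]
302 [ 0.5388 -0.0893  0.1043] [ 0.5533 -0.0882  0.1035] [64 64 65]
304 [ 0.5388 -0.0899  0.1045] [ 0.5532 -0.0882  0.1051] [63 63 64]
306 [ 0.5389 -0.089   0.1081] [ 0.553  -0.0876  0.1079] [63 62 64]
308 [ 0.539  -0.0895  0.1086] [ 0.553  -0.0879  0.109 ] [64 63 65]
310 [ 0.539  -0.0894  0.1103] [ 0.553  -0.0883  0.1097] [64 63 65]
174 [ 0.5505 -0.0856  0.1157] [ 0.5383 -0.0886  0.1155] [49 51 49]
175 [ 0.5513 -0.0894  0.1108] [ 0.5384 -0.0895  0.1127] [50 51 50]
176 [ 0.5507 -0.0868  0.1105] [ 0.5386 -0.0905  0.1098] [50 53 53]
177 [ 0.5506 -0.0862  0.1087] [ 0.5384 -0.0897  0.1082] [47 50 49]
178 [ 0.551  -0.0885  0.1049] [ 0.5382 -0.089   0.1065] [48 50 50]
179 [ 0.551  -0.0884  0.1027] [ 0.5381 -0.0884  0.1047] [50 49 44]
180 [ 0.5511 -0.089   0.1001] [ 0.5383 -0.0898  0.1015] [33 42 48]
181 [ 0.5527 -0.0967  0.0922] [ 0.5385 -0.0911  0.0983] [ 0 56 70]
182 [ 0.5519 -0.0931  0.0926] [ 0.5396 -0.0974  0.0915] [ 0 65 77]
183 [ 0.5513 -0.0903  0.0924] [ 0.5391 -0.0947  0.0912] [ 0 61 74]
184 [ 0.5512 -0.0899  0.0904] [ 0.5394 -0.0964  0.0877] [ 0 64 77]
185 [ 0.55   -0.0841  0.0925] [ 0.5392 -0.0957  0.0859] [ 0 62 77]
186 [ 0.5491 -0.0798  0.0935] [ 0.5396 -0.0978  0.0821] [ 0 63 77]
187 [ 0.5486 -0.0776  0.093 ] [ 0.5395 -0.0979  0.0798] [ 0 68 80]
188 [ 0.5487 -0.0778  0.0905] [ 0.54   -0.1004  0.0755] [ 0 69 84]
189 [ 0.5483 -0.0761  0.0895] [ 0.5395 -0.0981  0.075 ] [ 0 63 76]
```

The reported TCP lies about 40 mm below the real pad tips: two cameras put the tips at z≈0.101, but the state says 0.0615. The fingers closed in air just above the bar, so nothing was touched. I'll trust the cameras, open, and go 40 mm lower.

Call:
{"api": "jog_arm", "payload": {
  "series": [
    {"x": 0,"y": 0,"z": 0,"ax": 0,"ay": 0,"az": 0,"claw": 60},
    {"x": 0,"y": -0.005,"z": 0,"ax": 0,"ay": 0,"az": 0,"claw": 60},
    {"x": 0,"y": -0.005,"z": 0,"ax": 0,"ay": 0,"az": 0,"claw": 60},
    {"x": 0,"y": 0,"z": 0,"ax": 0,"ay": 0,"az": 0,"claw": 60},
    {"x": 0,"y": 0.01,"z": 0,"ax": 0,"ay": 0,"az": 0,"claw": 60},
    {"x": 0,"y": 0.02,"z": 0,"ax": 0,"ay": 0,"az": 0,"claw": 60},
    {"x": 0,"y": 0.03,"z": 0,"ax": 0,"ay": 0,"az": 0,"claw": 60},
    {"x": 0,"y": 0.04,"z": 0,"ax": 0,"ay": 0,"az": 0,"claw": 60},
    {"x": 0,"y": 0.04,"z": 0,"ax": 0,"ay": 0,"az": 0,"claw": 60}
  ],
  "force": 40
}}

```text
time: 4.05
eef_pos: [0.5442, -0.099, 0.0181]
tool_rot: [-1.568, -0.076, 0.08]
ft_force: [-0.4, 0.0, 0.0]
finger_gap: 0.0514
```

```bash
python3 - <<'E'
from h import *
S=cam("side");W=cam("wrist","w4.png")
cv2.imwrite("pics/s4z.png",cv2.resize(S["img"][100:250,260:400],None,fx=4,fy=4,interpolation=cv2.INTER_CUBIC))
s=sensors.sense(); print(s["finger_gap"],s["eef_pos"],s["ft_force"])
E
```

```text
0.051322732213731466 [ 0.5455 -0.0996  0.0206] [-0.2924  0.3614  0.0698]
```

View pics/s4z.png

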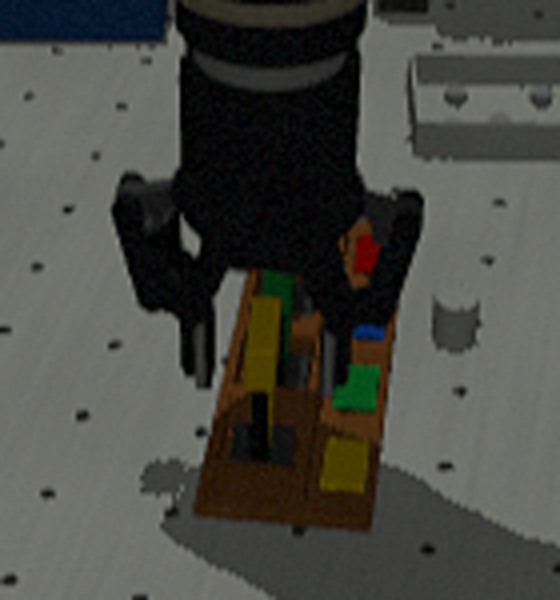

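View pics/w4.png

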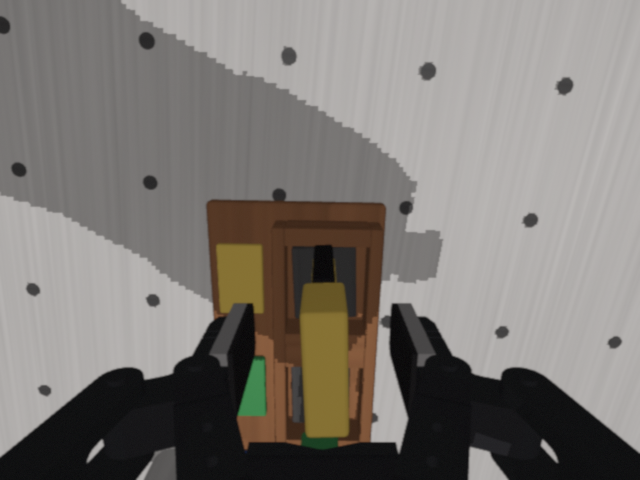

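Call:
{"api": "jog_arm", "payload": {
  "series": [
    {"x": 0,"y": 0,"z": 0,"ax": 0,"ay": 0,"az": 0,"claw": 40},
    {"x": 0,"y": 0,"z": 0,"ax": 0,"ay": 0,"az": 0,"claw": 25},
    {"x": 0,"y": 0,"z": 0,"ax": 0,"ay": 0,"az": 0,"claw": 10},
    {"x": 0,"y": 0,"z": 0,"ax": 0,"ay": 0,"az": 0,"claw": 0},
    {"x": 0,"y": 0,"z": 0,"ax": 0,"ay": 0,"az": 0,"claw": 0},
    {"x": 0,"y": 0,"z": 0,"ax": 0,"ay": 0,"az": 0,"claw": 0},
    {"x": 0,"y": 0,"z": 0,"ax": 0,"ay": 0,"az": 0,"claw": 0}
  ],
  "force": 40
}}

```text
time: 4.73
eef_pos: [0.546, -0.0998, 0.0212]
tool_rot: [-1.57, -0.078, 0.078]
ft_force: [-0.6, 0.7, 5.2]
finger_gap: 0.0135
```

```bash
python3 - <<'E'
from h import *
S=cam("side");W=cam("wrist","w5.png")
cv2.imwrite("pics/s5z.png",cv2.resize(S["img"][100:250,260:400],None,fx=4,fy=4,interpolation=cv2.INTER_CUBIC))
s=sensors.sense(); print(s["finger_gap"],s["eef_pos"],s["ft_force"])
E
```

```text
0.013628346046110172 [ 0.546  -0.0998  0.0212] [-0.4818  0.7426  5.0563]
```

View pics/s5z.png

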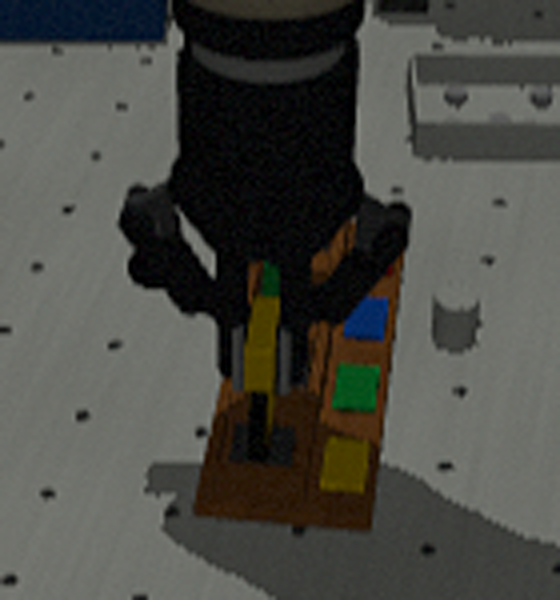

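Call:
{"api": "jog_arm", "payload": {
  "series": [
    {"x": 0,"y": -0.005,"z": 0,"ax": 0,"ay": 0,"az": 0,"claw": 0},
    {"x": 0,"y": -0.015,"z": 0,"ax": 0,"ay": 0,"az": 0,"claw": 0},
    {"x": 0,"y": -0.035,"z": 0,"ax": 0,"ay": 0,"az": 0,"claw": 0},
    {"x": 0,"y": -0.06,"z": 0,"ax": 0,"ay": 0,"az": 0,"claw": 0},
    {"x": 0,"y": -0.085,"z": 0,"ax": 0,"ay": 0,"az": 0,"claw": 0},
    {"x": 0,"y": -0.11,"z": 0,"ax": 0,"ay": 0,"az": 0,"claw": 0},
    {"x": 0,"y": -0.13,"z": 0,"ax": 0,"ay": 0,"az": 0,"claw": 0},
    {"x": 0,"y": -0.14,"z": 0,"ax": 0,"ay": 0,"az": 0,"claw": 0},
    {"x": 0,"y": -0.14,"z": 0,"ax": 0,"ay": 0,"az": 0,"claw": 0}
  ],
  "force": 40
}}

```text
time: 5.58
eef_pos: [0.5471, -0.1002, 0.164]
tool_rot: [-1.572, -0.081, 0.075]
ft_force: [0.5, -0.2, -1.4]
finger_gap: 0.0136
```

```bash
python3 - <<'E'
from h import *
S=cam("side","s6.png")
s=sensors.sense(); print(s["finger_gap"],s["eef_pos"],s["ft_force"])
print(dst("yellow"),target((*dst("yellow"),.161),CY))
E
```

```text
0.013418628678740467 [ 0.5464 -0.0999  0.1619] [ 0.3731  0.1462 -0.8076]
[0.5219 0.1215] (array([ -2.4006,   0.631 , 222.7686]), array([ 0.0602, 21.4751,  0.1071]))
```

View pics/s6.png

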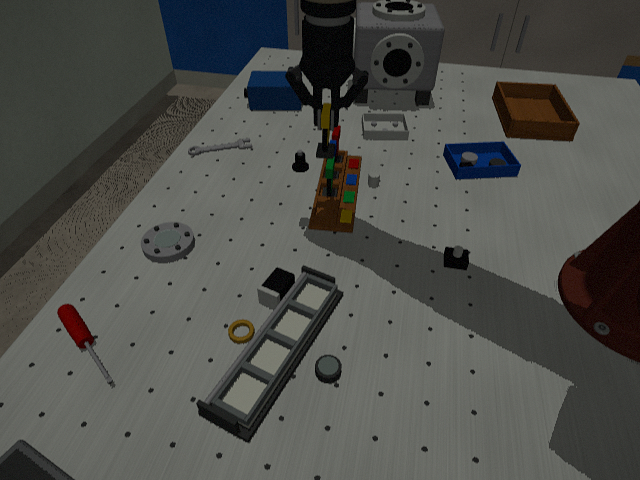

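Call:
{"api": "jog_arm", "payload": {
  "series": [
    {"x": 0,"y": 0,"z": 0.01,"ax": 0,"ay": 1,"az": 0,"claw": 0},
    {"x": 0,"y": 0,"z": 0.03,"ax": 0,"ay": 3,"az": 0,"claw": 0},
    {"x": -0.001,"y": 0,"z": 0.06,"ax": 0,"ay": 6,"az": 0,"claw": 0},
    {"x": -0.001,"y": 0,"z": 0.09,"ax": 0,"ay": 9,"az": 0,"claw": 0},
    {"x": -0.002,"y": 0,"z": 0.12,"ax": 0,"ay": 12,"az": 0,"claw": 0},
    {"x": -0.002,"y": 0,"z": 0.15,"ax": 0,"ay": 15,"az": 0,"claw": 0},
    {"x": -0.002,"y": 0,"z": 0.18,"ax": 0,"ay": 18,"az": 0,"claw": 0},
    {"x": -0.002,"y": 0,"z": 0.205,"ax": 0,"ay": 20,"az": 0,"claw": 0},
    {"x": -0.002,"y": 0,"z": 0.218,"ax": 0,"ay": 21.5,"az": 0,"claw": 0},
    {"x": -0.002,"y": 0,"z": 0.223,"ax": 0,"ay": 21.5,"az": 0,"claw": 0},
    {"x": -0.002,"y": 0,"z": 0.223,"ax": 0,"ay": 21.5,"az": 0,"claw": 0},
    {"x": -0.002,"y": 0,"z": 0.223,"ax": 0,"ay": 21.5,"az": 0,"claw": 0}
  ],
  "force": 40
}}

```text
time: 6.63
eef_pos: [0.5219, 0.1213, 0.1606]
tool_rot: [-1.561, 0.215, -0.216]
ft_force: [-0.0, -0.1, -1.0]
finger_gap: 0.0135
```

```bash
cat >> h.py <<'E'
def held(d,c,zlo=None):
    out=[]
    for b in blobs(mask(d["img"],c),60):
        w=pt(d,np.argwhere(b[3])[:,::-1]); w=w[(w[:,2]>.03)&(w[:,2]<.4)]
        if len(w)<40: continue
        zt=np.percentile(w[:,2],95); f=w[w[:,2]>zt-.006]
        r=cv2.minAreaRect((f[:,:2]*1e3).astype(np.float32)); out.append((c,len(f),round(zt,4),np.round(r[0],1),np.round(r[1],1),round(r[2],1)))
    return out
def chf(p):  # world xy -> changer frame mm
    c,s=np.cos(CY),np.sin(CY); q=np.asarray(p,float)-CH*1e3; return np.array([c*q[0]+s*q[1],-s*q[0]+c*q[1]])
E
python3 - <<'E'
from h import *
S=cam("side","s7.png");W=cam("wrist","w7.png");T=cam("top")
s=sensors.sense(); print(s["finger_gap"],s["eef_pos"],s["ft_force"],chf(s["eef_pos"][:2]*1e3))
for d in (S,W,T):
    for o in held(d,"yellow"): print(o,chf(o[3]))
print(target((*dst("yellow"),.161),CY))
E
```

```text
0.013484493158399018 [0.5224 0.1208 0.1613] [ 0.2661 -0.4124 -0.1703] [  0.6285 -93.5917]
('yellow', 176, np.float64(0.2324), array([523. , 128.4]), array([35.9, 16.7]), 75.4) [ -0.8265 -86.0681]
('yellow', 5763, np.float64(0.2329), array([529.9, 147.4]), array([96.3, 14.5]), 73.4) [  0.6468 -65.9078]
('yellow', 112, np.float64(0.2343), array([512.9,  98.8]), array([29.8, 16.6]), 49.0) [  -2.4967 -117.2992]
(array([-0.6297,  0.2588,  0.5911]), array([ 0.055 , -0.0748,  0.0919]))
```

View pics/s7.png

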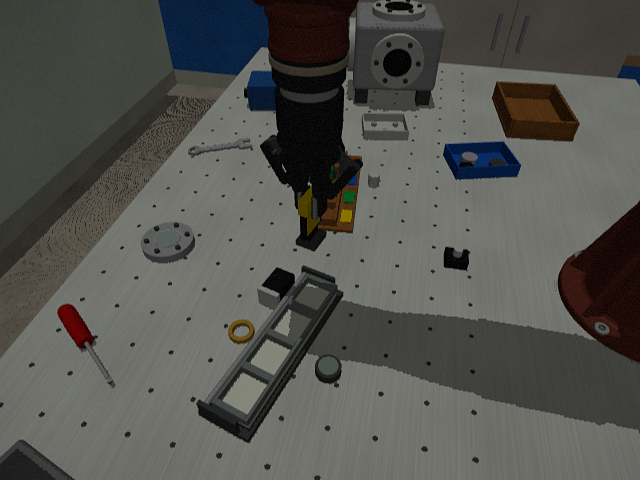

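View pics/w7.png

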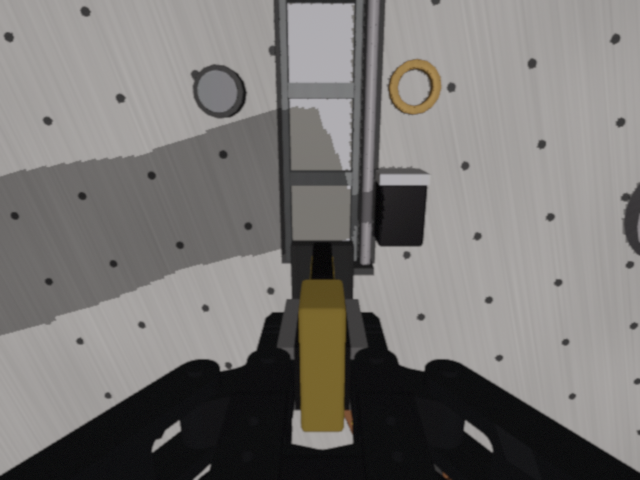

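```bash
python3 - <<'E'
from h import *
W=cam("wrist")
for c in DST: print(c,proj(W,[*dst(c),.02])[0])
print("foot proj",proj(W,[*dst("yellow"),.15]), proj(W,[*dst("yellow"),.233]))
vv,uu=np.mgrid[0:480,0:640]; w=pt(W,np.c_[uu.ravel(),vv.ravel()]).reshape(480,640,3)
for y in (-115,-58):
  for x in (44,80):
    c,s=np.cos(CY),np.sin(CY); print("motor",proj(W,[CH[0]+(c*x-s*y)/1e3,CH[1]+(s*x+c*y)/1e3,.037]))
E
```

```text
yellow [320.5783 214.5017]
green [320.4884 134.4435]
blue [320.3871  44.2585]
red [320.2722 -58.1044]
foot proj [[320.1134 274.4276]] [[319.3303 375.3901]]
motor [[377.1879 247.1184]]
motor [[423.4971 247.0939]]
motor [[380.2829 173.35  ]]
motor [[429.1926 173.3348]]
```

```bash
python3 - <<'E'
from h import *
W=cam("wrist"); s=sensors.sense()
m=mask(W["img"],"yellow",s=100); w=pt(W,np.argwhere(m>0)[:,::-1]); 
print(np.percentile(w[:,2],[1,5,25,50,75,95,99]))
f=w[abs(w[:,2]-np.median(w[:,2]))<.003]; f=f[np.hypot(f[:,0]-.522,f[:,1]-.121)<.04]
r=cv2.minAreaRect((f[:,:2]*1e3).astype(np.float32)); print(r,chf(r[0]),chf(s["eef_pos"][:2]*1e3), np.percentile([chf(p*1e3)[1] for p in f[:,:2]],[1,99]))
E
```

```text
[0.2098 0.216  0.2318 0.2324 0.2329 0.2335 0.2342]
((522.6537475585938, 121.78965759277344), (44.72577667236328, 14.166352272033691), 73.73033142089844) [  0.6379 -92.5235] [  0.6531 -93.4108] [-113.1464  -70.8698]
```

Call:
{"api": "jog_arm", "payload": {
  "series": [
    {"x": -0.001,"y": 0.01,"z": 0,"ax": 0,"ay": 0,"az": 0,"claw": 0},
    {"x": -0.001,"y": 0.03,"z": 0,"ax": 0,"ay": 0,"az": 0,"claw": 0},
    {"x": -0.001,"y": 0.055,"z": 0,"ax": 0,"ay": 0,"az": 0,"claw": 0},
    {"x": -0.001,"y": 0.08,"z": 0,"ax": 0,"ay": 0,"az": 0,"claw": 0},
    {"x": -0.001,"y": 0.1,"z": 0,"ax": 0,"ay": 0,"az": 0,"claw": 0},
    {"x": -0.001,"y": 0.113,"z": 0,"ax": 0,"ay": 0,"az": 0,"claw": 0},
    {"x": -0.001,"y": 0.12,"z": 0,"ax": 0,"ay": 0,"az": 0,"claw": 0},
    {"x": -0.001,"y": 0.122,"z": 0,"ax": 0,"ay": 0,"az": 0,"claw": 0},
    {"x": -0.001,"y": 0.124,"z": 0,"ax": 0,"ay": 0,"az": 0,"claw": 0},
    {"x": -0.001,"y": 0.125,"z": 0,"ax": 0,"ay": 0,"az": 0,"claw": 0},
    {"x": -0.001,"y": 0.1255,"z": 0,"ax": 0,"ay": 0,"az": 0,"claw": 0},
    {"x": -0.001,"y": 0.126,"z": 0,"ax": 0,"ay": 0,"az": 0,"claw": 0}
  ],
  "force": 40
}}

```text
time: 7.88
eef_pos: [0.5224, 0.121, 0.0364]
tool_rot: [-1.561, 0.215, -0.22]
ft_force: [0.3, 0.9, -0.8]
finger_gap: 0.0135
```

```bash
python3 - <<'E'
from h import *
S=cam("side");W=cam("wrist","w8.png")
cv2.imwrite("pics/s8z.png",cv2.resize(S["img"][180:340,220:380],None,fx=3.7,fy=3.7,interpolation=cv2.INTER_CUBIC))
s=sensors.sense(); print(s["finger_gap"],s["eef_pos"],s["ft_force"])
E
```

```text
0.013617514266842807 [0.5221 0.121  0.0361] [ 0.3554 -0.6237 -0.6556]
```

View pics/s8z.png

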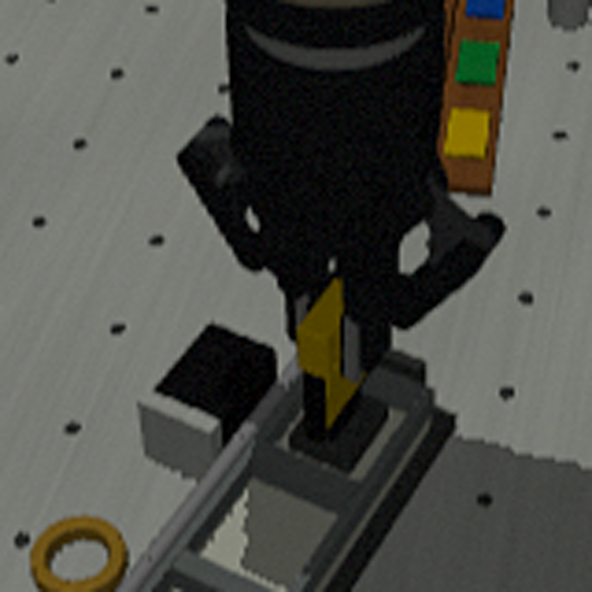

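View pics/w8.png

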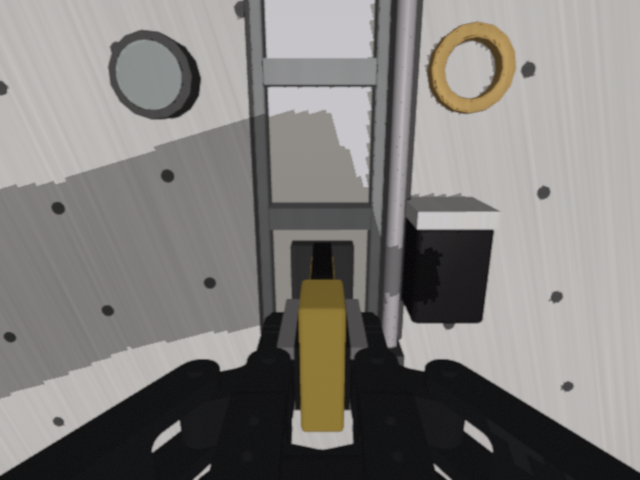

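Call:
{"api": "jog_arm", "payload": {
  "series": [
    {"x": 0,"y": 0.001,"z": 0,"ax": 0,"ay": 0,"az": 0,"claw": 0},
    {"x": 0,"y": 0.002,"z": 0,"ax": 0,"ay": 0,"az": 0,"claw": 0},
    {"x": 0,"y": 0.0025,"z": 0,"ax": 0,"ay": 0,"az": 0,"claw": 0},
    {"x": 0,"y": 0.003,"z": 0,"ax": 0,"ay": 0,"az": 0,"claw": 0},
    {"x": 0,"y": 0.003,"z": 0,"ax": 0,"ay": 0,"az": 0,"claw": 0}
  ],
  "force": 40
}}

```text
time: 8.4
eef_pos: [0.5221, 0.121, 0.0332]
tool_rot: [-1.561, 0.215, -0.219]
ft_force: [-0.5, 0.5, 0.4]
finger_gap: 0.0137
```

Call:
{"api": "jog_arm", "payload": {
  "series": [
    {"x": 0,"y": 0.0005,"z": 0,"ax": 0,"ay": 0,"az": 0,"claw": 0},
    {"x": 0,"y": 0.001,"z": 0,"ax": 0,"ay": 0,"az": 0,"claw": 0},
    {"x": 0,"y": 0.001,"z": 0,"ax": 0,"ay": 0,"az": 0,"claw": 0}
  ],
  "force": 40
}}

```text
time: 8.65
eef_pos: [0.5223, 0.121, 0.0332]
tool_rot: [-1.561, 0.215, -0.22]
ft_force: [-3.1, -1.0, 9.5]
finger_gap: 0.0137
```

Call:
{"api": "jog_arm", "payload": {
  "series": [
    {"x": 0,"y": -0.0005,"z": 0,"ax": 0,"ay": 0,"az": 0,"claw": 0},
    {"x": 0,"y": -0.0005,"z": 0,"ax": 0,"ay": 0,"az": 0,"claw": 18},
    {"x": 0,"y": -0.0005,"z": 0,"ax": 0,"ay": 0,"az": 0,"claw": 22},
    {"x": 0,"y": -0.0005,"z": 0,"ax": 0,"ay": 0,"az": 0,"claw": 30},
    {"x": 0,"y": -0.0005,"z": 0,"ax": 0,"ay": 0,"az": 0,"claw": 45},
    {"x": 0,"y": -0.0005,"z": 0,"ax": 0,"ay": 0,"az": 0,"claw": 55},
    {"x": 0,"y": -0.0005,"z": 0,"ax": 0,"ay": 0,"az": 0,"claw": 55},
    {"x": 0,"y": -0.0005,"z": 0,"ax": 0,"ay": 0,"az": 0,"claw": 55},
    {"x": 0,"y": -0.01,"z": 0,"ax": 0,"ay": 0,"az": 0,"claw": 55},
    {"x": 0,"y": -0.03,"z": 0,"ax": 0,"ay": 0,"az": 0,"claw": 55},
    {"x": 0,"y": -0.06,"z": 0,"ax": 0,"ay": 0,"az": 0,"claw": 55},
    {"x": 0,"y": -0.09,"z": 0,"ax": 0,"ay": 0,"az": 0,"claw": 55}
  ],
  "force": 40
}}

```text
time: 9.65
eef_pos: [0.5213, 0.1212, 0.1243]
tool_rot: [-1.561, 0.216, -0.219]
ft_force: [0.8, 0.4, 0.5]
finger_gap: 0.0469
```

```bash
cat >> h.py <<'E'
def top(d,c,z,tol=.004):
    m=mask(d["img"],c,s=100); w=pt(d,np.argwhere(m>0)[:,::-1]); f=w[abs(w[:,2]-z)<tol]
    if len(f)<30: return None
    r=cv2.minAreaRect((f[:,:2]*1e3).astype(np.float32)); return np.median(f[:,2]),r
E
python3 - <<'E'
from h import *
W=cam("wrist","w9.png"); S=cam("side","s9.png"); s=sensors.sense(); print(s["eef_pos"],s["finger_gap"])
r=top(W,"yellow",.104); print(r, r and chf(r[1][0]))
x,y,a=FIL["green"]; print(target((x-.0005,y,.1),.09))
E
```

```text
[0.5251 0.1212 0.1294] 0.04723304481938904
(np.float64(0.10436030909599825), ((522.8863525390625, 121.74809265136719), (43.6682014465332, 13.538385391235352), 73.76925659179688)) [  0.873  -92.5002]
(array([ 101.1635,   30.0986, -264.4703]), array([  0.0257, -21.006 ,   0.663 ]))
```

View pics/s9.png

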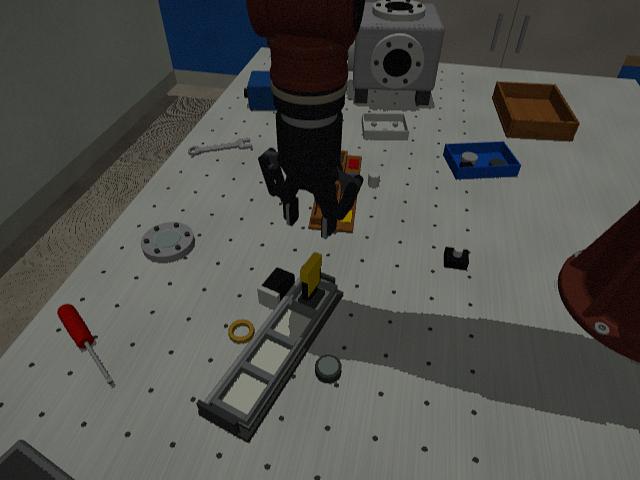

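Call:
{"api": "jog_arm", "payload": {
  "series": [
    {"x": 0.01,"y": 0,"z": -0.026,"ax": 0,"ay": -2,"az": 0,"claw": 60},
    {"x": 0.023,"y": 0,"z": -0.06,"ax": 0,"ay": -5,"az": 0,"claw": 60},
    {"x": 0.036,"y": 0,"z": -0.095,"ax": 0,"ay": -8,"az": 0,"claw": 60},
    {"x": 0.05,"y": 0.01,"z": -0.13,"ax": 0,"ay": -11,"az": 0,"claw": 60},
    {"x": 0.063,"y": 0.02,"z": -0.165,"ax": 0,"ay": -14,"az": 0,"claw": 60},
    {"x": 0.077,"y": 0.03,"z": -0.2,"ax": 0,"ay": -17,"az": 0,"claw": 60},
    {"x": 0.09,"y": 0.03,"z": -0.235,"ax": 0,"ay": -19,"az": 0,"claw": 60},
    {"x": 0.098,"y": 0.03,"z": -0.257,"ax": 0,"ay": -21,"az": 0,"claw": 60},
    {"x": 0.101,"y": 0.03,"z": -0.264,"ax": 0,"ay": -21,"az": 0,"claw": 60},
    {"x": 0.101,"y": 0.03,"z": -0.264,"ax": 0,"ay": -21,"az": 0,"claw": 60},
    {"x": 0.101,"y": 0.03,"z": -0.264,"ax": 0,"ay": -21,"az": 0,"claw": 60}
  ],
  "force": 40
}}

```text
time: 10.67
eef_pos: [0.5504, -0.1599, 0.1002]
tool_rot: [-1.571, -0.078, 0.061]
ft_force: [0.8, 0.3, -0.3]
finger_gap: 0.0512
```

```bash
python3 - <<'E'
from h import *
s=sensors.sense()
W=cam("wrist","w10.png"); print(s["eef_pos"],s["finger_gap"])
r=top(W,"green",.092); print(r)
x,y,a=FIL["green"]; print(target((x-.0005,y,.021),.09))
E
```

```text
[ 0.5504 -0.1599  0.1002] 0.051212817088016185
(np.float64(0.09233943885768402), ((550.0137329101562, -160.81265258789062), (13.62204647064209, 44.32613754272461), 5.531428813934326))
(array([-0.9528, 79.2492, -1.4757]), array([ 0.1194, -0.0059,  0.6378]))
```

View pics/w10.png

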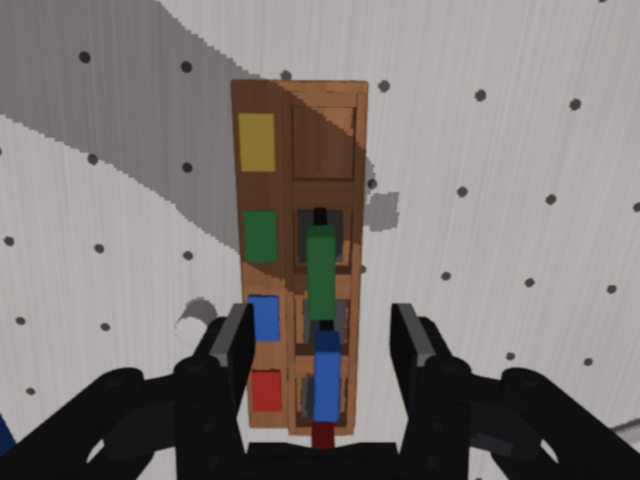

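Call:
{"api": "jog_arm", "payload": {
  "series": [
    {"x": -0.001,"y": 0.025,"z": -0.001,"ax": 0.1,"ay": 0,"az": 0.6,"claw": 60},
    {"x": -0.001,"y": 0.05,"z": -0.001,"ax": 0.1,"ay": 0,"az": 0.6,"claw": 60},
    {"x": -0.001,"y": 0.07,"z": -0.001,"ax": 0.1,"ay": 0,"az": 0.6,"claw": 60},
    {"x": -0.001,"y": 0.079,"z": -0.001,"ax": 0.1,"ay": 0,"az": 0.6,"claw": 60},
    {"x": -0.001,"y": 0.079,"z": -0.001,"ax": 0.1,"ay": 0,"az": 0.6,"claw": 60},
    {"x": -0.001,"y": 0.079,"z": -0.001,"ax": 0.1,"ay": 0,"az": 0.6,"claw": 40},
    {"x": -0.001,"y": 0.079,"z": -0.001,"ax": 0.1,"ay": 0,"az": 0.6,"claw": 25},
    {"x": -0.001,"y": 0.079,"z": -0.001,"ax": 0.1,"ay": 0,"az": 0.6,"claw": 10},
    {"x": -0.001,"y": 0.079,"z": -0.001,"ax": 0.1,"ay": 0,"az": 0.6,"claw": 0},
    {"x": -0.001,"y": 0.079,"z": -0.001,"ax": 0.1,"ay": 0,"az": 0.6,"claw": 0},
    {"x": -0.001,"y": 0.079,"z": -0.001,"ax": 0.1,"ay": 0,"az": 0.6,"claw": 0},
    {"x": -0.001,"y": 0.079,"z": -0.001,"ax": 0.1,"ay": 0,"az": 0.6,"claw": 0}
  ],
  "force": 40
}}

```text
time: 11.72
eef_pos: [0.5514, -0.1608, 0.0229]
tool_rot: [-1.571, -0.073, 0.068]
ft_force: [-0.8, 0.8, 6.3]
finger_gap: 0.0138
```

Gripped (gap 13.8 mm). Lifting.

Call:
{"api": "jog_arm", "payload": {
  "series": [
    {"x": 0,"y": -0.005,"z": 0,"ax": 0,"ay": 0,"az": 0,"claw": 0},
    {"x": 0,"y": -0.015,"z": 0,"ax": 0,"ay": 0,"az": 0,"claw": 0},
    {"x": 0,"y": -0.035,"z": 0,"ax": 0,"ay": 0,"az": 0,"claw": 0},
    {"x": 0,"y": -0.06,"z": 0,"ax": 0,"ay": 0,"az": 0,"claw": 0},
    {"x": 0,"y": -0.085,"z": 0,"ax": 0,"ay": 0,"az": 0,"claw": 0},
    {"x": 0,"y": -0.11,"z": 0,"ax": 0,"ay": 0,"az": 0,"claw": 0},
    {"x": 0,"y": -0.13,"z": 0,"ax": 0,"ay": 0,"az": 0,"claw": 0},
    {"x": 0,"y": -0.14,"z": 0,"ax": 0,"ay": 0,"az": 0,"claw": 0},
    {"x": 0,"y": -0.14,"z": 0,"ax": 0,"ay": 0,"az": 0,"claw": 0},
    {"x": 0,"y": -0.14,"z": 0,"ax": 0,"ay": 0,"az": 0,"claw": 0}
  ],
  "force": 40
}}

```text
time: 12.55
eef_pos: [0.5511, -0.1608, 0.1628]
tool_rot: [-1.571, -0.073, 0.068]
ft_force: [-0.5, -0.3, -1.9]
finger_gap: 0.0135
```

```bash
python3 - <<'E'
from h import *
s=sensors.sense()
W=cam("wrist","w11.png"); print(s["eef_pos"],s["finger_gap"],s["ft_force"])
r=top(W,"green",.232,.006); print(r)
print(target((*dst("green"),.162),CY))
E
```

```text
[ 0.5511 -0.1608  0.1628] 0.013497840625219963 [-0.5249 -0.3248 -1.9466]
(np.float64(0.23224195417432306), ((551.4523315429688, -160.21885681152344), (14.2630615234375, 44.14661407470703), 5.822551250457764))
(array([ 18.8397,  -0.4437, 341.3481]), array([ 0.0159, 20.9217,  0.0983]))
```

View pics/w11.png

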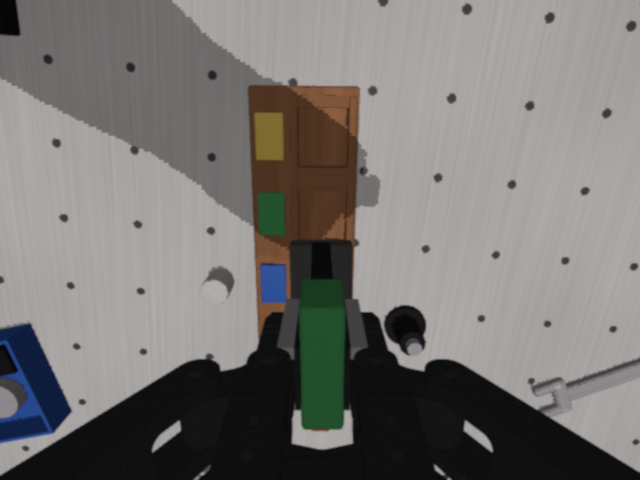

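Call:
{"api": "jog_arm", "payload": {
  "series": [
    {"x": 0.001,"y": 0,"z": 0.015,"ax": 0,"ay": 1,"az": 0,"claw": 0},
    {"x": 0.003,"y": 0,"z": 0.045,"ax": 0,"ay": 3,"az": 0,"claw": 0},
    {"x": 0.005,"y": 0,"z": 0.08,"ax": 0,"ay": 5,"az": 0,"claw": 0},
    {"x": 0.006,"y": 0,"z": 0.115,"ax": 0,"ay": 7,"az": 0,"claw": 0},
    {"x": 0.008,"y": 0,"z": 0.15,"ax": 0,"ay": 9,"az": 0,"claw": 0},
    {"x": 0.01,"y": 0,"z": 0.185,"ax": 0,"ay": 11,"az": 0,"claw": 0},
    {"x": 0.012,"y": 0,"z": 0.22,"ax": 0,"ay": 13,"az": 0,"claw": 0},
    {"x": 0.014,"y": 0,"z": 0.255,"ax": 0,"ay": 15,"az": 0,"claw": 0},
    {"x": 0.016,"y": 0,"z": 0.29,"ax": 0,"ay": 17,"az": 0,"claw": 0},
    {"x": 0.018,"y": 0,"z": 0.32,"ax": 0,"ay": 19,"az": 0,"claw": 0},
    {"x": 0.019,"y": 0,"z": 0.336,"ax": 0,"ay": 20,"az": 0,"claw": 0},
    {"x": 0.019,"y": 0,"z": 0.341,"ax": 0,"ay": 21,"az": 0,"claw": 0}
  ],
  "force": 40
}}

```text
time: 13.6
eef_pos: [0.5374, 0.1836, 0.1594]
tool_rot: [-1.56, 0.217, -0.215]
ft_force: [0.4, 0.0, -1.2]
finger_gap: 0.0135
```

```bash
python3 - <<'E'
from h import *
S=cam("side","s12.png");W=cam("wrist"); s=sensors.sense(); print(s["eef_pos"],s["finger_gap"],s["ft_force"])
r=top(W,"green",.232,.006); print(r,chf(r[1][0]),chf(s["eef_pos"][:2]*1e3))
print(target((*dst("green"),.0333),CY))
E
```

```text
[0.5377 0.1819 0.1596] 0.013439439792165227 [-0.9469  0.2047 -1.6809]
(np.float64(0.22891632383806187), ((537.8919677734375, 183.68675231933594), (43.85955810546875, 14.077775955200195), 73.85084533691406)) [ -1.5299 -28.8151] [ -1.2605 -30.5584]
(array([  1.3936, 126.2854,  -0.3224]), array([ 0.0543,  0.0246, -0.0605]))
```

Call:
{"api": "jog_arm", "payload": {
  "series": [
    {"x": 0.0014,"y": 0.01,"z": -0.001,"ax": 0,"ay": 0,"az": 0,"claw": 0},
    {"x": 0.0014,"y": 0.03,"z": -0.001,"ax": 0,"ay": 0,"az": 0,"claw": 0},
    {"x": 0.0014,"y": 0.055,"z": -0.001,"ax": 0,"ay": 0,"az": 0,"claw": 0},
    {"x": 0.0014,"y": 0.08,"z": -0.001,"ax": 0,"ay": 0,"az": 0,"claw": 0},
    {"x": 0.0014,"y": 0.1,"z": -0.001,"ax": 0,"ay": 0,"az": 0,"claw": 0},
    {"x": 0.0014,"y": 0.112,"z": -0.001,"ax": 0,"ay": 0,"az": 0,"claw": 0},
    {"x": 0.0014,"y": 0.118,"z": -0.001,"ax": 0,"ay": 0,"az": 0,"claw": 0},
    {"x": 0.0014,"y": 0.12,"z": -0.001,"ax": 0,"ay": 0,"az": 0,"claw": 0},
    {"x": 0.0014,"y": 0.121,"z": -0.001,"ax": 0,"ay": 0,"az": 0,"claw": 0},
    {"x": 0.0014,"y": 0.122,"z": -0.001,"ax": 0,"ay": 0,"az": 0,"claw": 0},
    {"x": 0.0014,"y": 0.122,"z": -0.001,"ax": 0,"ay": 0,"az": 0,"claw": 0}
  ],
  "force": 40
}}

```text
time: 14.62
eef_pos: [0.5394, 0.1805, 0.0386]
tool_rot: [-1.56, 0.215, -0.216]
ft_force: [0.3, -0.2, -1.1]
finger_gap: 0.0134
```

```bash
python3 - <<'E'
from h import *
S=cam("side");W=cam("wrist","w13.png"); s=sensors.sense(); print(s["eef_pos"],s["finger_gap"],s["ft_force"])
cv2.imwrite("pics/s13z.png",cv2.resize(S["img"][180:380,200:380],None,fx=3,fy=3,interpolation=cv2.INTER_CUBIC))
r=top(W,"green",.106,.006); print(r,chf(r[1][0]),chf(s["eef_pos"][:2]*1e3))
E
```

```text
[0.5392 0.1806 0.0385] 0.013306145583545197 [ 0.5768 -0.445  -1.9918]
(np.float64(0.10806196435544761), ((539.8443603515625, 180.93653869628906), (44.33256149291992, 14.306586265563965), 73.9322509765625)) [  1.0968 -30.9308] [  0.6149 -31.4274]
```

View pics/s13z.png

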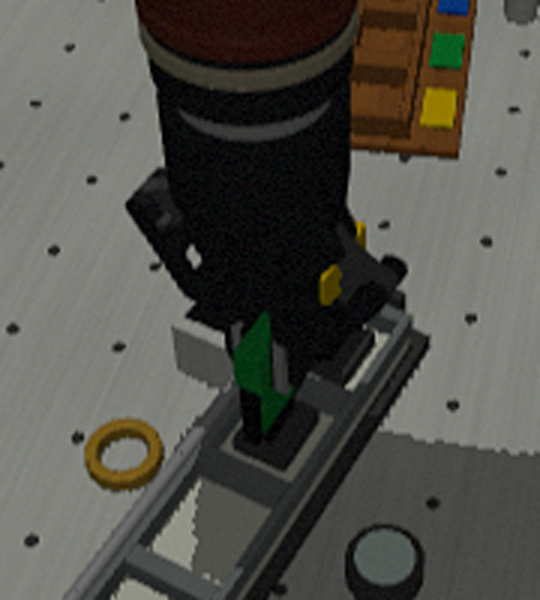

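Call:
{"api": "jog_arm", "payload": {
  "series": [
    {"x": 0,"y": 0.001,"z": 0,"ax": 0,"ay": 0,"az": 0,"claw": 0},
    {"x": 0,"y": 0.002,"z": 0,"ax": 0,"ay": 0,"az": 0,"claw": 0},
    {"x": 0,"y": 0.003,"z": 0,"ax": 0,"ay": 0,"az": 0,"claw": 0},
    {"x": 0,"y": 0.0035,"z": 0,"ax": 0,"ay": 0,"az": 0,"claw": 0},
    {"x": 0,"y": 0.004,"z": 0,"ax": 0,"ay": 0,"az": 0,"claw": 0},
    {"x": 0,"y": 0.004,"z": 0,"ax": 0,"ay": 0,"az": 0,"claw": 0}
  ],
  "force": 40
}}

```text
time: 15.22
eef_pos: [0.5393, 0.1807, 0.0349]
tool_rot: [-1.56, 0.215, -0.216]
ft_force: [-1.8, 0.4, 3.8]
finger_gap: 0.0133
```

Contact at 3.8 N, so releasing and rising.

Call:
{"api": "jog_arm", "payload": {
  "series": [
    {"x": 0,"y": 0,"z": 0,"ax": 0,"ay": 0,"az": 0,"claw": 0},
    {"x": 0,"y": 0,"z": 0,"ax": 0,"ay": 0,"az": 0,"claw": 18},
    {"x": 0,"y": 0,"z": 0,"ax": 0,"ay": 0,"az": 0,"claw": 22},
    {"x": 0,"y": 0,"z": 0,"ax": 0,"ay": 0,"az": 0,"claw": 30},
    {"x": 0,"y": 0,"z": 0,"ax": 0,"ay": 0,"az": 0,"claw": 45},
    {"x": 0,"y": 0,"z": 0,"ax": 0,"ay": 0,"az": 0,"claw": 55},
    {"x": 0,"y": 0,"z": 0,"ax": 0,"ay": 0,"az": 0,"claw": 55},
    {"x": 0,"y": -0.01,"z": 0,"ax": 0,"ay": 0,"az": 0,"claw": 55},
    {"x": 0,"y": -0.03,"z": 0,"ax": 0,"ay": 0,"az": 0,"claw": 55},
    {"x": 0,"y": -0.06,"z": 0,"ax": 0,"ay": 0,"az": 0,"claw": 55},
    {"x": 0,"y": -0.085,"z": 0,"ax": 0,"ay": 0,"az": 0,"claw": 55},
    {"x": 0,"y": -0.09,"z": 0,"ax": 0,"ay": 0,"az": 0,"claw": 55}
  ],
  "force": 40
}}

```text
time: 16.22
eef_pos: [0.5416, 0.181, 0.1307]
tool_rot: [-1.559, 0.21, -0.221]
ft_force: [0.2, -0.2, -0.8]
finger_gap: 0.0468
```

```bash
python3 - <<'E'
from h import *
W=cam("wrist","w14.png"); S=cam("side","s14.png"); s=sensors.sense(); print(s["eef_pos"],s["finger_gap"])
for c in("green","yellow"):
    r=top(W,c,.104); print(r, r and chf(r[1][0]))
x,y,a=FIL["blue"]; print(target((x-.0005,y+.0003,.1),.075))
E
```

```text
[0.5407 0.1808 0.1273] 0.047148789606019564
(np.float64(0.10437961432159698), ((539.0761108398438, 181.11134338378906), (44.129249572753906, 13.62731647491455), 74.41403198242188)) [  0.3099 -30.9715]
(np.float64(0.1043909022049441), ((523.0274658203125, 122.06582641601562), (43.82106018066406, 13.599244117736816), 73.59366607666016)) [  0.9224 -92.1561]
(array([ 127.0355,   27.4496, -383.7177]), array([ -0.0155, -20.045 ,   0.2346]))
```

View pics/s14.png

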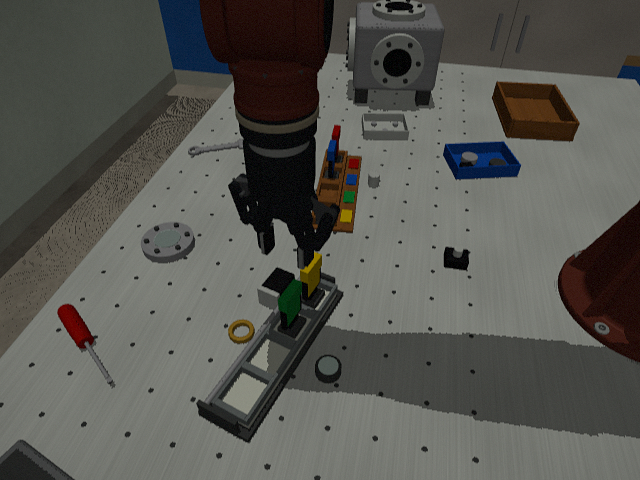

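Call:
{"api": "jog_arm", "payload": {
  "series": [
    {"x": 0.006,"y": 0,"z": -0.018,"ax": 0,"ay": -1,"az": 0,"claw": 60},
    {"x": 0.017,"y": 0,"z": -0.05,"ax": 0,"ay": -3,"az": 0,"claw": 60},
    {"x": 0.029,"y": 0,"z": -0.087,"ax": 0,"ay": -5,"az": 0,"claw": 60},
    {"x": 0.041,"y": 0,"z": -0.124,"ax": 0,"ay": -7,"az": 0,"claw": 60},
    {"x": 0.053,"y": 0,"z": -0.161,"ax": 0,"ay": -9,"az": 0,"claw": 60},
    {"x": 0.066,"y": 0,"z": -0.198,"ax": 0,"ay": -11,"az": 0,"claw": 60},
    {"x": 0.078,"y": 0,"z": -0.235,"ax": 0,"ay": -13,"az": 0,"claw": 60},
    {"x": 0.09,"y": 0,"z": -0.272,"ax": 0,"ay": -15,"az": 0,"claw": 60},
    {"x": 0.102,"y": 0.01,"z": -0.309,"ax": 0,"ay": -17,"az": 0,"claw": 60},
    {"x": 0.115,"y": 0.02,"z": -0.346,"ax": 0,"ay": -19,"az": 0,"claw": 60},
    {"x": 0.124,"y": 0.027,"z": -0.375,"ax": 0,"ay": -20,"az": 0,"claw": 60},
    {"x": 0.127,"y": 0.027,"z": -0.384,"ax": 0,"ay": -20,"az": 0.2,"claw": 60}
  ],
  "force": 40
}}

```text
time: 17.32
eef_pos: [0.5568, -0.2266, 0.097]
tool_rot: [-1.568, -0.054, 0.059]
ft_force: [0.3, 0.1, 0.2]
finger_gap: 0.0509
```

Call:
{"api": "jog_arm", "payload": {
  "series": [
    {"x": 0,"y": 0,"z": 0,"ax": 0,"ay": 0,"az": 0,"claw": 60},
    {"x": 0,"y": 0,"z": 0,"ax": 0,"ay": 0,"az": 0,"claw": 60}
  ]
}}

```text
time: 17.48
eef_pos: [0.5559, -0.2263, 0.0955]
tool_rot: [-1.567, -0.051, 0.059]
ft_force: [0.3, 1.1, -0.6]
finger_gap: 0.0511
```

```bash
python3 - <<'E'
from h import *
s=sensors.sense()
W=cam("wrist","w15.png"); print(s["eef_pos"],s["finger_gap"])
r=top(W,"blue",.092); print(r)
p=r[1][0]; print(target((p[0]/1e3,p[1]/1e3,.021),.075))
E
```

```text
[ 0.5559 -0.2263  0.0955] 0.05113109478968808
(np.float64(0.09235842197254715), ((558.5340576171875, -222.6991729736328), (14.018000602722168, 44.36638259887695), 3.584329128265381))
(array([ 2.7557, 75.1406,  2.3939]), array([-0.1881, -0.2054, -0.2338]))
```

View pics/w15.png

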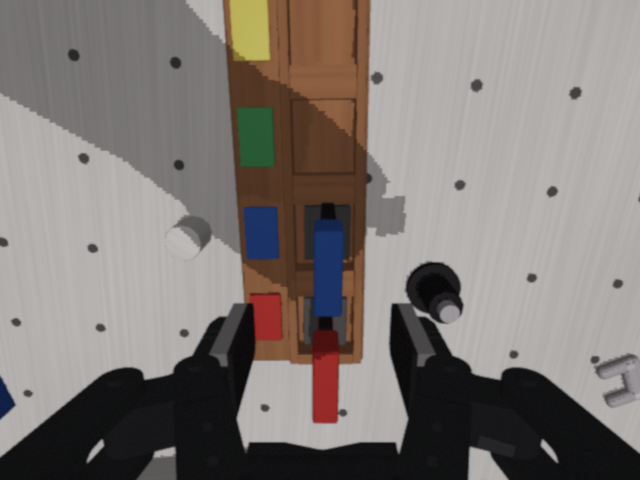

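```bash
python3 - <<'E'
from h import *
W=cam("wrist"); print(pt(W,[(449,312),(436,285),(430,300),(445,300)])); print(target((.5585,-.2227,.021),.07))
E
```

```text
[[ 0.6377 -0.2596  0.0447]
 [ 0.634  -0.2509  0.0231]
 [ 0.6278 -0.2566  0.0351]
 [ 0.6368 -0.2552  0.0368]]
(array([ 2.2188, 75.7184,  2.152 ]), array([-0.1532,  0.137 , -0.1891]))
```

Call:
{"api": "jog_arm", "payload": {
  "series": [
    {"x": 0.0022,"y": 0.015,"z": 0.0022,"ax": -0.1,"ay": 0,"az": -0.2,"claw": 60},
    {"x": 0.0022,"y": 0.04,"z": 0.0022,"ax": -0.1,"ay": 0,"az": -0.2,"claw": 60},
    {"x": 0.0022,"y": 0.065,"z": 0.0022,"ax": -0.1,"ay": 0,"az": -0.2,"claw": 60},
    {"x": 0.0022,"y": 0.075,"z": 0.0022,"ax": -0.1,"ay": 0,"az": -0.2,"claw": 60},
    {"x": 0.0022,"y": 0.075,"z": 0.0022,"ax": -0.1,"ay": 0,"az": -0.2,"claw": 60},
    {"x": 0.0022,"y": 0.075,"z": 0.0022,"ax": -0.1,"ay": 0,"az": -0.2,"claw": 40},
    {"x": 0.0022,"y": 0.075,"z": 0.0022,"ax": -0.1,"ay": 0,"az": -0.2,"claw": 25},
    {"x": 0.0022,"y": 0.075,"z": 0.0022,"ax": -0.1,"ay": 0,"az": -0.2,"claw": 10},
    {"x": 0.0022,"y": 0.075,"z": 0.0022,"ax": -0.1,"ay": 0,"az": -0.2,"claw": 0},
    {"x": 0.0022,"y": 0.075,"z": 0.0022,"ax": -0.1,"ay": 0,"az": -0.2,"claw": 0},
    {"x": 0.0022,"y": 0.075,"z": 0.0022,"ax": -0.1,"ay": 0,"az": -0.2,"claw": 0},
    {"x": 0.0022,"y": 0.075,"z": 0.0022,"ax": -0.1,"ay": 0,"az": -0.2,"claw": 0}
  ],
  "force": 40
}}

```text
time: 18.58
eef_pos: [0.5596, -0.2232, 0.0236]
tool_rot: [-1.57, -0.059, 0.055]
ft_force: [-1.3, 1.3, 6.3]
finger_gap: 0.0138
```

Call:
{"api": "jog_arm", "payload": {
  "series": [
    {"x": 0,"y": -0.005,"z": 0,"ax": 0,"ay": 0,"az": 0,"claw": 0},
    {"x": 0,"y": -0.015,"z": 0,"ax": 0,"ay": 0,"az": 0,"claw": 0},
    {"x": 0,"y": -0.035,"z": 0,"ax": 0,"ay": 0,"az": 0,"claw": 0},
    {"x": 0,"y": -0.06,"z": 0,"ax": 0,"ay": 0,"az": 0,"claw": 0},
    {"x": 0,"y": -0.085,"z": 0,"ax": 0,"ay": 0,"az": 0,"claw": 0},
    {"x": 0,"y": -0.11,"z": 0,"ax": 0,"ay": 0,"az": 0,"claw": 0},
    {"x": 0,"y": -0.13,"z": 0,"ax": 0,"ay": 0,"az": 0,"claw": 0},
    {"x": 0,"y": -0.14,"z": 0,"ax": 0,"ay": 0,"az": 0,"claw": 0},
    {"x": 0,"y": -0.14,"z": 0,"ax": 0,"ay": 0,"az": 0,"claw": 0},
    {"x": 0,"y": -0.14,"z": 0,"ax": 0,"ay": 0,"az": 0,"claw": 0}
  ],
  "force": 40
}}

```text
time: 19.42
eef_pos: [0.5594, -0.2233, 0.1636]
tool_rot: [-1.571, -0.059, 0.054]
ft_force: [-0.3, -0.1, -1.3]
finger_gap: 0.0131
```

```bash
python3 - <<'E'
from h import *
s=sensors.sense()
W=cam("wrist","w16.png"); print(s["eef_pos"],s["finger_gap"],s["ft_force"])
r=top(W,"blue",.232,.006); print(r)
print(target((*dst("blue"),.162),CY))
E
```

```text
[ 0.5594 -0.2233  0.1636] 0.01308144213398062 [-0.2676 -0.1343 -1.2903]
(np.float64(0.23229253787464613), ((559.5379638671875, -222.59649658203125), (14.36793327331543, 44.73942947387695), 3.9365744590759277))
(array([ 30.3059,   0.7199, 462.8005]), array([-0.0395, 19.9257,  0.0814]))
```

View pics/w16.png

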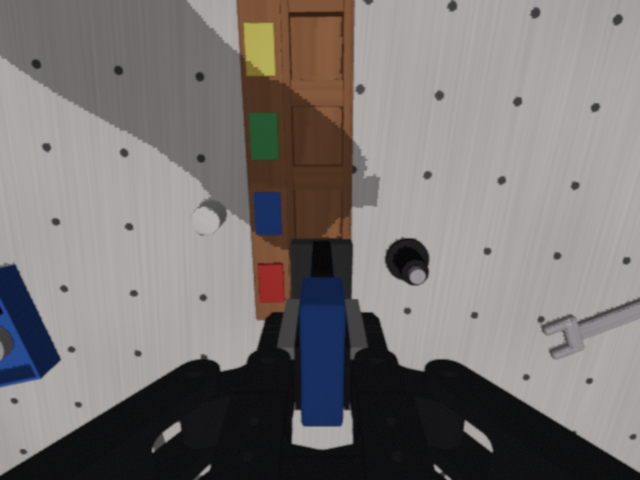

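Call:
{"api": "jog_arm", "payload": {
  "series": [
    {"x": 0.001,"y": 0,"z": 0.018,"ax": 0,"ay": 1,"az": 0,"claw": 0},
    {"x": 0.003,"y": 0,"z": 0.05,"ax": 0,"ay": 2.5,"az": 0,"claw": 0},
    {"x": 0.006,"y": 0,"z": 0.088,"ax": 0,"ay": 4,"az": 0,"claw": 0},
    {"x": 0.008,"y": 0,"z": 0.126,"ax": 0,"ay": 5.5,"az": 0,"claw": 0},
    {"x": 0.011,"y": 0,"z": 0.164,"ax": 0,"ay": 7,"az": 0,"claw": 0},
    {"x": 0.013,"y": 0,"z": 0.202,"ax": 0,"ay": 9,"az": 0,"claw": 0},
    {"x": 0.016,"y": 0,"z": 0.24,"ax": 0,"ay": 11,"az": 0,"claw": 0},
    {"x": 0.018,"y": 0,"z": 0.278,"ax": 0,"ay": 13,"az": 0,"claw": 0},
    {"x": 0.021,"y": 0,"z": 0.316,"ax": 0,"ay": 15,"az": 0,"claw": 0},
    {"x": 0.023,"y": 0,"z": 0.354,"ax": 0,"ay": 17,"az": 0,"claw": 0},
    {"x": 0.026,"y": 0,"z": 0.39,"ax": 0,"ay": 18.5,"az": 0,"claw": 0},
    {"x": 0.028,"y": 0,"z": 0.42,"ax": 0,"ay": 20,"az": 0,"claw": 0}
  ],
  "force": 40
}}

```text
time: 20.47
eef_pos: [0.5549, 0.2004, 0.1606]
tool_rot: [-1.56, 0.219, -0.216]
ft_force: [0.2, -0.6, -0.6]
finger_gap: 0.0134
```

```bash
python3 - <<'E'
from h import *
s=sensors.sense(); print(s["eef_pos"],s["joint_velocities"]); print(target((*dst("blue"),.162),CY))
E
```

```text
[0.5549 0.2004 0.1606] [ 0.6123  0.3434  0.3523  0.0102 -0.0068  0.9186]
(array([-10.3811,  -1.335 ,  39.0566]), array([-0.0061, -0.0946, -0.0809]))
```

Call:
{"api": "jog_arm", "payload": {
  "series": [
    {"x": -0.006,"y": 0,"z": 0.022,"ax": 0,"ay": 0,"az": 0,"claw": 0},
    {"x": -0.009,"y": 0,"z": 0.033,"ax": 0,"ay": 0,"az": 0,"claw": 0},
    {"x": -0.0104,"y": -0.001,"z": 0.039,"ax": 0,"ay": 0,"az": 0,"claw": 0},
    {"x": -0.0104,"y": -0.001,"z": 0.039,"ax": 0,"ay": 0,"az": 0,"claw": 0},
    {"x": -0.0104,"y": -0.001,"z": 0.039,"ax": 0,"ay": 0,"az": 0,"claw": 0},
    {"x": -0.0104,"y": -0.001,"z": 0.039,"ax": 0,"ay": 0,"az": 0,"claw": 0}
  ],
  "force": 40
}}

```text
time: 20.97
eef_pos: [0.5558, 0.2395, 0.1615]
tool_rot: [-1.56, 0.22, -0.217]
ft_force: [1.1, -0.0, -0.9]
finger_gap: 0.0135
```

```bash
python3 - <<'E'
from h import *
W=cam("wrist"); s=sensors.sense(); print(s["eef_pos"],s["finger_gap"],s["ft_force"])
r=top(W,"blue",.231,.006); print(r,chf(r[1][0]),chf(s["eef_pos"][:2]*1e3))
print(target((*dst("blue"),.036),CY))
E
```

```text
[0.5559 0.2395 0.1616] 0.013240408999206406 [-0.3149 -0.1002 -0.5188]
(np.float64(0.23017655060137243), ((556.4395141601562, 240.35011291503906), (44.35462188720703, 14.24287223815918), 73.58799743652344)) [ 0.9101 30.7566] [ 0.587  29.7656]
(array([ -0.4161, 125.5978,   1.2546]), array([ 0.01  , -0.1825, -0.0798]))
```

Call:
{"api": "jog_arm", "payload": {
  "series": [
    {"x": -0.0005,"y": 0.01,"z": 0,"ax": 0,"ay": 0,"az": 0,"claw": 0},
    {"x": -0.0005,"y": 0.03,"z": 0,"ax": 0,"ay": 0,"az": 0,"claw": 0},
    {"x": -0.0005,"y": 0.055,"z": 0,"ax": 0,"ay": 0,"az": 0,"claw": 0},
    {"x": -0.0005,"y": 0.08,"z": 0,"ax": 0,"ay": 0,"az": 0,"claw": 0},
    {"x": -0.0005,"y": 0.1,"z": 0,"ax": 0,"ay": 0,"az": 0,"claw": 0},
    {"x": -0.0005,"y": 0.112,"z": 0,"ax": 0,"ay": 0,"az": 0,"claw": 0},
    {"x": -0.0005,"y": 0.118,"z": 0,"ax": 0,"ay": 0,"az": 0,"claw": 0},
    {"x": -0.0005,"y": 0.121,"z": 0,"ax": 0,"ay": 0,"az": 0,"claw": 0},
    {"x": -0.0005,"y": 0.122,"z": 0,"ax": 0,"ay": 0,"az": 0,"claw": 0},
    {"x": -0.0005,"y": 0.123,"z": 0,"ax": 0,"ay": 0,"az": 0,"claw": 0},
    {"x": -0.0005,"y": 0.123,"z": 0,"ax": 0,"ay": 0,"az": 0,"claw": 0}
  ],
  "force": 40
}}

```text
time: 21.93
eef_pos: [0.556, 0.2398, 0.0397]
tool_rot: [-1.559, 0.218, -0.219]
ft_force: [0.0, 0.5, -0.8]
finger_gap: 0.0131
```

```bash
python3 - <<'E'
from h import *
S=cam("side");W=cam("wrist","w17.png"); s=sensors.sense(); print(s["eef_pos"],s["finger_gap"],s["ft_force"])
cv2.imwrite("pics/s17z.png",cv2.resize(S["img"][180:400,190:370],None,fx=2.7,fy=2.7,interpolation=cv2.INTER_CUBIC))
r=top(W,"blue",.107,.006); print(r,chf(r[1][0]),chf(s["eef_pos"][:2]*1e3))
E
```

```text
[0.5559 0.2398 0.0396] 0.013539324423890248 [ 0.6837  0.6863 -1.4062]
(np.float64(0.10839768869265742), ((556.3009033203125, 240.30992126464844), (44.92467498779297, 14.425820350646973), 72.8802261352539)) [ 0.7876 30.6802] [ 0.5075 30.0689]
```

View pics/s17z.png

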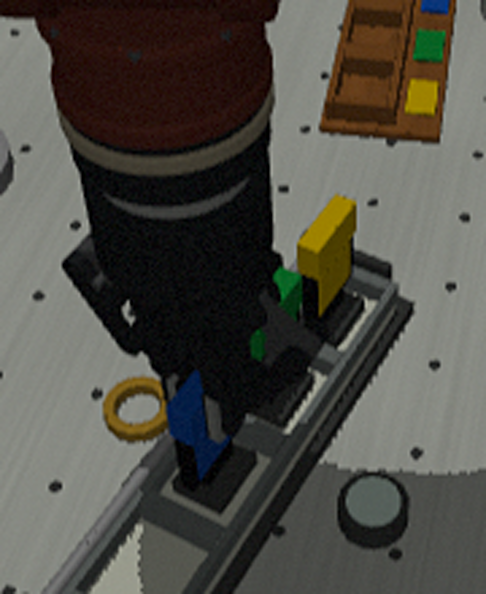

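4.0 mm left to go.

Call:
{"api": "jog_arm", "payload": {
  "series": [
    {"x": 0,"y": 0.001,"z": 0,"ax": 0,"ay": 0,"az": 0,"claw": 0},
    {"x": 0,"y": 0.002,"z": 0,"ax": 0,"ay": 0,"az": 0,"claw": 0},
    {"x": 0,"y": 0.003,"z": 0,"ax": 0,"ay": 0,"az": 0,"claw": 0},
    {"x": 0,"y": 0.0035,"z": 0,"ax": 0,"ay": 0,"az": 0,"claw": 0},
    {"x": 0,"y": 0.004,"z": 0,"ax": 0,"ay": 0,"az": 0,"claw": 0},
    {"x": 0,"y": 0.0045,"z": 0,"ax": 0,"ay": 0,"az": 0,"claw": 0},
    {"x": 0,"y": 0.0045,"z": 0,"ax": 0,"ay": 0,"az": 0,"claw": 0}
  ],
  "force": 40
}}

```text
time: 22.62
eef_pos: [0.5559, 0.2399, 0.0357]
tool_rot: [-1.559, 0.218, -0.219]
ft_force: [-2.6, -1.1, 3.9]
finger_gap: 0.0136
```

Call:
{"api": "jog_arm", "payload": {
  "series": [
    {"x": 0,"y": 0,"z": 0,"ax": 0,"ay": 0,"az": 0,"claw": 0},
    {"x": 0,"y": 0,"z": 0,"ax": 0,"ay": 0,"az": 0,"claw": 18},
    {"x": 0,"y": 0,"z": 0,"ax": 0,"ay": 0,"az": 0,"claw": 22},
    {"x": 0,"y": 0,"z": 0,"ax": 0,"ay": 0,"az": 0,"claw": 30},
    {"x": 0,"y": 0,"z": 0,"ax": 0,"ay": 0,"az": 0,"claw": 45},
    {"x": 0,"y": 0,"z": 0,"ax": 0,"ay": 0,"az": 0,"claw": 55},
    {"x": 0,"y": 0,"z": 0,"ax": 0,"ay": 0,"az": 0,"claw": 55},
    {"x": 0,"y": -0.01,"z": 0,"ax": 0,"ay": 0,"az": 0,"claw": 55},
    {"x": 0,"y": -0.03,"z": 0,"ax": 0,"ay": 0,"az": 0,"claw": 55},
    {"x": 0,"y": -0.06,"z": 0,"ax": 0,"ay": 0,"az": 0,"claw": 55},
    {"x": 0,"y": -0.085,"z": 0,"ax": 0,"ay": 0,"az": 0,"claw": 55},
    {"x": 0,"y": -0.09,"z": 0,"ax": 0,"ay": 0,"az": 0,"claw": 55}
  ],
  "force": 40
}}

```text
time: 23.62
eef_pos: [0.5582, 0.2403, 0.1317]
tool_rot: [-1.557, 0.213, -0.224]
ft_force: [1.8, 0.6, 1.7]
finger_gap: 0.047
```

```bash
python3 - <<'E'
from h import *
W=cam("wrist","w18.png"); S=cam("side","s18.png"); s=sensors.sense(); print(s["eef_pos"],s["finger_gap"])
for c in("blue","green","yellow"):
    for d in (W,S):
        r=top(d,c,.104); print(c,r, r and chf(r[1][0]))
x,y,a=FIL["red"]; print(target((x-.0005,y,.1),.065))
E
```

```text
[0.5573 0.2401 0.1282] 0.04693786915097116
blue (np.float64(0.10435679182663678), ((555.842529296875, 240.45257568359375), (44.1623420715332, 13.72457218170166), 73.60773468017578)) [ 0.3078 30.6929]
blue (np.float64(0.10410817158753213), ((556.4068603515625, 241.4544677734375), (43.75135040283203, 15.329352378845215), 74.41722106933594)) [ 0.5784 31.8105]
green (np.float64(0.10441992759836077), ((539.0997924804688, 181.376953125), (44.267669677734375, 13.675385475158691), 74.38887023925781)) [  0.2605 -30.7095]
green (np.float64(0.10409543731433524), ((538.109130859375, 182.3798370361328), (44.62190628051758, 11.26903247833252), 74.74488067626953)) [ -0.9656 -30.0138]
yellow (np.float64(0.1044155794636468), ((526.4359741210938, 133.471923828125), (20.896560668945312, 13.508073806762695), 74.19927215576172)) [  1.1008 -80.2529]
yellow (np.float64(0.10405577413245543), ((523.0037841796875, 122.01556396484375), (44.78250503540039, 14.275742530822754), 74.24871826171875)) [  0.9133 -92.2109]
(array([ 149.1367,   27.5519, -504.2582]), array([ -0.0978, -19.6742,   0.2254]))
```

View pics/s18.png

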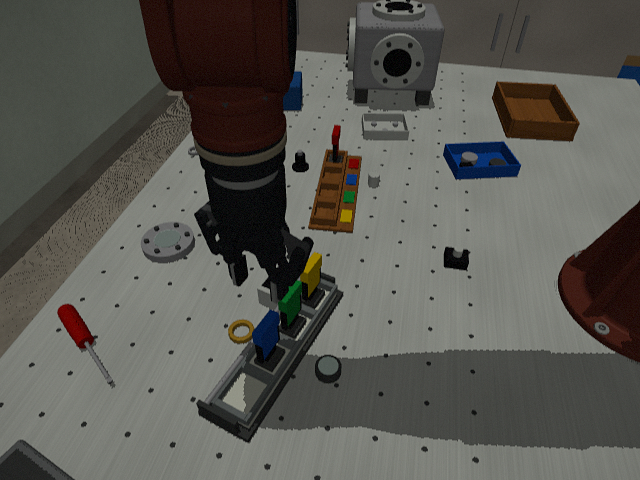

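Call:
{"api": "jog_arm", "payload": {
  "series": [
    {"x": 0.005,"y": 0,"z": -0.018,"ax": 0,"ay": -1,"az": 0,"claw": 60},
    {"x": 0.015,"y": 0,"z": -0.05,"ax": 0,"ay": -2,"az": 0,"claw": 60},
    {"x": 0.025,"y": 0,"z": -0.085,"ax": 0,"ay": -3.5,"az": 0,"claw": 60},
    {"x": 0.036,"y": 0,"z": -0.12,"ax": 0,"ay": -5,"az": 0,"claw": 60},
    {"x": 0.046,"y": 0,"z": -0.155,"ax": 0,"ay": -6.5,"az": 0,"claw": 60},
    {"x": 0.056,"y": 0,"z": -0.19,"ax": 0,"ay": -8,"az": 0,"claw": 60},
    {"x": 0.067,"y": 0,"z": -0.225,"ax": 0,"ay": -9.5,"az": 0,"claw": 60},
    {"x": 0.077,"y": 0,"z": -0.26,"ax": 0,"ay": -11,"az": 0,"claw": 60},
    {"x": 0.087,"y": 0,"z": -0.295,"ax": 0,"ay": -12.5,"az": 0,"claw": 60},
    {"x": 0.098,"y": 0,"z": -0.33,"ax": 0,"ay": -14,"az": 0,"claw": 60},
    {"x": 0.106,"y": 0,"z": -0.36,"ax": 0,"ay": -15,"az": 0,"claw": 60},
    {"x": 0.112,"y": 0,"z": -0.38,"ax": 0,"ay": -16,"az": 0,"claw": 60}
  ],
  "force": 40
}}

```text
time: 24.72
eef_pos: [0.5594, -0.1587, 0.1262]
tool_rot: [-1.569, -0.002, -0.002]
ft_force: [0.8, 0.1, 0.0]
finger_gap: 0.0514
```

```bash
python3 - <<'E'
from h import *
s=sensors.sense(); print(s["eef_pos"]); x,y,a=FIL["red"]; print(target((x-.0005,y,.1),.065))
E
```

```text
[ 0.5594 -0.1587  0.1262]
(array([   2.7502,   25.9736, -127.0111]), array([-0.0924, -3.7372,  0.1353]))
```

Call:
{"api": "jog_arm", "payload": {
  "series": [
    {"x": 0.001,"y": 0,"z": -0.03,"ax": 0,"ay": -1,"az": 0,"claw": 60},
    {"x": 0.002,"y": 0.01,"z": -0.06,"ax": 0,"ay": -2,"az": 0,"claw": 60},
    {"x": 0.003,"y": 0.02,"z": -0.09,"ax": 0,"ay": -3,"az": 0,"claw": 60},
    {"x": 0.003,"y": 0.026,"z": -0.115,"ax": 0,"ay": -3.7,"az": 0.1,"claw": 60},
    {"x": 0.003,"y": 0.026,"z": -0.127,"ax": 0,"ay": -3.7,"az": 0.1,"claw": 60},
    {"x": 0.003,"y": 0.026,"z": -0.127,"ax": 0,"ay": -3.7,"az": 0.1,"claw": 60},
    {"x": 0.003,"y": 0.026,"z": -0.127,"ax": 0,"ay": -3.7,"az": 0.1,"claw": 60},
    {"x": 0.003,"y": 0.026,"z": -0.127,"ax": 0,"ay": -3.7,"az": 0.1,"claw": 60}
  ],
  "force": 40
}}

```text
time: 25.38
eef_pos: [0.5625, -0.2844, 0.1]
tool_rot: [-1.568, -0.051, 0.051]
ft_force: [-0.8, 1.5, 0.4]
finger_gap: 0.0513
```

```bash
python3 - <<'E'
from h import *
s=sensors.sense()
W=cam("wrist","w19.png"); print(s["eef_pos"],s["finger_gap"])
r=top(W,"red",.092); print(r)
p=r[1][0]; print(target((p[0]/1e3,p[1]/1e3,.021),.065))
E
```

```text
[ 0.5625 -0.2844  0.1   ] 0.05127926629046763
(np.float64(0.09235848473621941), ((561.7794189453125, -285.86163330078125), (13.957328796386719, 43.72085952758789), 3.993359088897705))
(array([-1.0541, 79.1961, -1.607 ]), array([-0.109 ,  0.0274,  0.0431]))
```

View pics/w19.png

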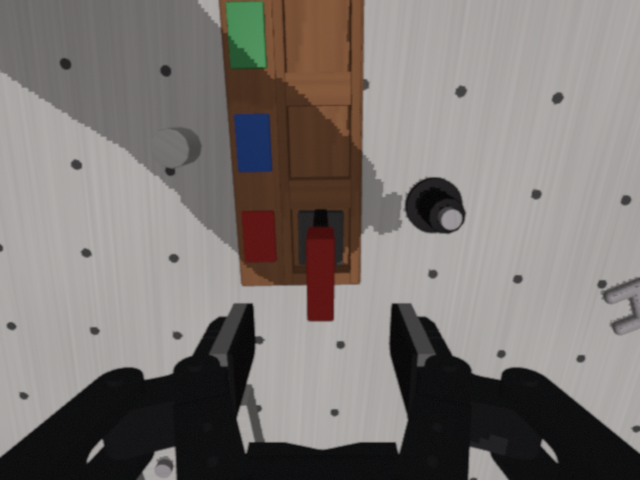

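Call:
{"api": "jog_arm", "payload": {
  "series": [
    {"x": -0.001,"y": 0.015,"z": -0.0015,"ax": 0,"ay": 0,"az": 0,"claw": 60},
    {"x": -0.001,"y": 0.04,"z": -0.0015,"ax": 0,"ay": 0,"az": 0,"claw": 60},
    {"x": -0.001,"y": 0.065,"z": -0.0015,"ax": 0,"ay": 0,"az": 0,"claw": 60},
    {"x": -0.001,"y": 0.078,"z": -0.0015,"ax": 0,"ay": 0,"az": 0,"claw": 60},
    {"x": -0.001,"y": 0.078,"z": -0.0015,"ax": 0,"ay": 0,"az": 0,"claw": 60},
    {"x": -0.001,"y": 0.078,"z": -0.0015,"ax": 0,"ay": 0,"az": 0,"claw": 40},
    {"x": -0.001,"y": 0.078,"z": -0.0015,"ax": 0,"ay": 0,"az": 0,"claw": 25},
    {"x": -0.001,"y": 0.078,"z": -0.0015,"ax": 0,"ay": 0,"az": 0,"claw": 10},
    {"x": -0.001,"y": 0.078,"z": -0.0015,"ax": 0,"ay": 0,"az": 0,"claw": 0},
    {"x": -0.001,"y": 0.078,"z": -0.0015,"ax": 0,"ay": 0,"az": 0,"claw": 0},
    {"x": -0.001,"y": 0.078,"z": -0.0015,"ax": 0,"ay": 0,"az": 0,"claw": 0},
    {"x": -0.001,"y": 0.078,"z": -0.0015,"ax": 0,"ay": 0,"az": 0,"claw": 0}
  ],
  "force": 40
}}

```text
time: 26.43
eef_pos: [0.5629, -0.2865, 0.0242]
tool_rot: [-1.57, -0.054, 0.049]
ft_force: [-0.2, 1.1, 7.3]
finger_gap: 0.0135
```

Call:
{"api": "jog_arm", "payload": {
  "series": [
    {"x": 0,"y": -0.005,"z": 0,"ax": 0,"ay": 0,"az": 0,"claw": 0},
    {"x": 0,"y": -0.015,"z": 0,"ax": 0,"ay": 0,"az": 0,"claw": 0},
    {"x": 0,"y": -0.035,"z": 0,"ax": 0,"ay": 0,"az": 0,"claw": 0},
    {"x": 0,"y": -0.06,"z": 0,"ax": 0,"ay": 0,"az": 0,"claw": 0},
    {"x": 0,"y": -0.085,"z": 0,"ax": 0,"ay": 0,"az": 0,"claw": 0},
    {"x": 0,"y": -0.11,"z": 0,"ax": 0,"ay": 0,"az": 0,"claw": 0},
    {"x": 0,"y": -0.13,"z": 0,"ax": 0,"ay": 0,"az": 0,"claw": 0},
    {"x": 0,"y": -0.14,"z": 0,"ax": 0,"ay": 0,"az": 0,"claw": 0},
    {"x": 0,"y": -0.14,"z": 0,"ax": 0,"ay": 0,"az": 0,"claw": 0},
    {"x": 0,"y": -0.14,"z": 0,"ax": 0,"ay": 0,"az": 0,"claw": 0}
  ],
  "force": 40
}}

```text
time: 27.27
eef_pos: [0.5626, -0.2867, 0.1642]
tool_rot: [-1.57, -0.054, 0.049]
ft_force: [-0.1, -0.3, -2.2]
finger_gap: 0.0133
```

```bash
python3 - <<'E'
from h import *
s=sensors.sense()
W=cam("wrist","w20.png"); print(s["eef_pos"],s["finger_gap"],s["ft_force"])
r=top(W,"red",.232,.006); print(r)
print(target((*dst("red"),.162),CY))
E
```

```text
[ 0.5626 -0.2867  0.1642] 0.013339569869126218 [-0.1127 -0.2573 -2.1581]
(np.float64(0.23229290617438403), ((562.7859497070312, -285.67828369140625), (14.415155410766602, 44.117759704589844), 3.936701536178589))
(array([ 48.715 ,   1.7153, 584.8364]), array([-0.0811, 19.5266,  0.0999]))
```

View pics/w20.png

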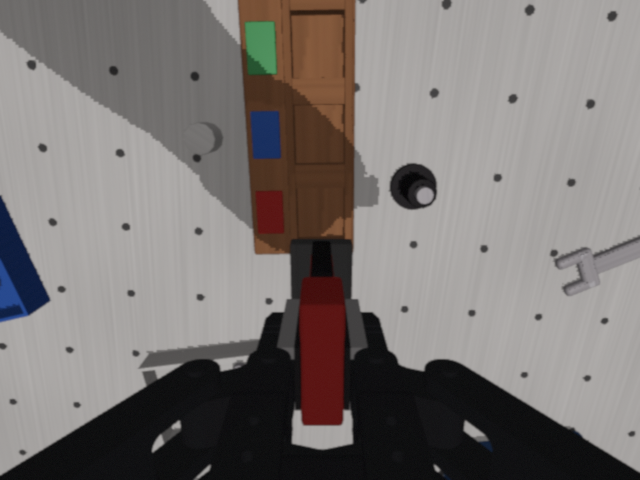

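Call:
{"api": "jog_arm", "payload": {
  "series": [
    {"x": 0.001,"y": 0,"z": 0.018,"ax": 0,"ay": 0.5,"az": 0,"claw": 0},
    {"x": 0.004,"y": 0,"z": 0.05,"ax": 0,"ay": 1.5,"az": 0,"claw": 0},
    {"x": 0.007,"y": 0,"z": 0.085,"ax": 0,"ay": 3,"az": 0,"claw": 0},
    {"x": 0.01,"y": 0,"z": 0.12,"ax": 0,"ay": 4,"az": 0,"claw": 0},
    {"x": 0.013,"y": 0,"z": 0.155,"ax": 0,"ay": 5,"az": 0,"claw": 0},
    {"x": 0.016,"y": 0,"z": 0.19,"ax": 0,"ay": 6,"az": 0,"claw": 0},
    {"x": 0.019,"y": 0,"z": 0.225,"ax": 0,"ay": 7,"az": 0,"claw": 0},
    {"x": 0.022,"y": 0,"z": 0.26,"ax": 0,"ay": 8,"az": 0,"claw": 0},
    {"x": 0.025,"y": 0,"z": 0.295,"ax": 0,"ay": 9,"az": 0,"claw": 0},
    {"x": 0.028,"y": 0,"z": 0.325,"ax": 0,"ay": 10,"az": 0,"claw": 0},
    {"x": 0.03,"y": 0,"z": 0.345,"ax": 0,"ay": 11,"az": 0,"claw": 0},
    {"x": 0.03,"y": 0,"z": 0.355,"ax": 0,"ay": 11,"az": 0,"claw": 0}
  ],
  "force": 40
}}

```text
time: 28.32
eef_pos: [0.5676, 0.0726, 0.1615]
tool_rot: [-1.567, 0.099, -0.097]
ft_force: [0.2, -0.5, -1.7]
finger_gap: 0.0134
```

```bash
python3 - <<'E'
from h import *
s=sensors.sense(); print(s["eef_pos"],s["finger_gap"]); print(target((*dst("red"),.162),CY))
E
```

```text
[0.5676 0.0726 0.1615] 0.013401750191258378
(array([-23.596 ,  -0.0164, 226.6733]), array([-0.1027,  8.6187, -0.0717]))
```

Call:
{"api": "jog_arm", "payload": {
  "series": [
    {"x": -0.002,"y": 0,"z": 0.02,"ax": 0,"ay": 1,"az": 0,"claw": 0},
    {"x": -0.005,"y": 0,"z": 0.05,"ax": 0,"ay": 2,"az": 0,"claw": 0},
    {"x": -0.008,"y": 0,"z": 0.08,"ax": 0,"ay": 3.5,"az": 0,"claw": 0},
    {"x": -0.012,"y": 0,"z": 0.115,"ax": 0,"ay": 5,"az": 0,"claw": 0},
    {"x": -0.015,"y": 0,"z": 0.15,"ax": 0,"ay": 6,"az": 0,"claw": 0},
    {"x": -0.019,"y": 0,"z": 0.18,"ax": 0,"ay": 7.5,"az": 0,"claw": 0},
    {"x": -0.021,"y": 0,"z": 0.205,"ax": 0,"ay": 8.6,"az": 0,"claw": 0},
    {"x": -0.0235,"y": 0,"z": 0.22,"ax": -0.1,"ay": 8.6,"az": 0,"claw": 0},
    {"x": -0.0235,"y": 0,"z": 0.2265,"ax": -0.1,"ay": 8.6,"az": 0,"claw": 0},
    {"x": -0.0235,"y": 0,"z": 0.2265,"ax": -0.1,"ay": 8.6,"az": 0,"claw": 0},
    {"x": -0.0235,"y": 0,"z": 0.2265,"ax": -0.1,"ay": 8.6,"az": 0,"claw": 0},
    {"x": -0.0235,"y": 0,"z": 0.2265,"ax": -0.1,"ay": 8.6,"az": 0,"claw": 0}
  ],
  "force": 40
}}

```text
time: 29.32
eef_pos: [0.5729, 0.2988, 0.1618]
tool_rot: [-1.56, 0.218, -0.216]
ft_force: [-0.5, -0.2, -0.7]
finger_gap: 0.0134
```

```bash
python3 - <<'E'
from h import *
W=cam("wrist"); s=sensors.sense(); print(s["eef_pos"],s["finger_gap"],s["ft_force"])
r=top(W,"red",.231,.006); print(r,chf(r[1][0]),chf(s["eef_pos"][:2]*1e3))
print(target((*dst("red"),.036),CY))
E
```

```text
[0.5729 0.2988 0.162 ] 0.013299450727749086 [ 1.0788  0.2104 -1.482 ]
(np.float64(0.22996722736989358), ((573.5291137695312, 299.13262939453125), (45.18607711791992, 14.3534574508667), 74.86063385009766)) [ 1.3709 91.9712] [ 0.8458 91.5197]
(array([ -0.6957, 125.9713,   1.5277]), array([ 0.0219, -0.0565, -0.069 ]))
```

Call:
{"api": "jog_arm", "payload": {
  "series": [
    {"x": -0.001,"y": 0.01,"z": 0.001,"ax": 0,"ay": 0,"az": 0,"claw": 0},
    {"x": -0.001,"y": 0.03,"z": 0.001,"ax": 0,"ay": 0,"az": 0,"claw": 0},
    {"x": -0.001,"y": 0.055,"z": 0.001,"ax": 0,"ay": 0,"az": 0,"claw": 0},
    {"x": -0.001,"y": 0.08,"z": 0.001,"ax": 0,"ay": 0,"az": 0,"claw": 0},
    {"x": -0.001,"y": 0.1,"z": 0.001,"ax": 0,"ay": 0,"az": 0,"claw": 0},
    {"x": -0.001,"y": 0.112,"z": 0.001,"ax": 0,"ay": 0,"az": 0,"claw": 0},
    {"x": -0.001,"y": 0.118,"z": 0.001,"ax": 0,"ay": 0,"az": 0,"claw": 0},
    {"x": -0.001,"y": 0.121,"z": 0.001,"ax": 0,"ay": 0,"az": 0,"claw": 0},
    {"x": -0.001,"y": 0.122,"z": 0.001,"ax": 0,"ay": 0,"az": 0,"claw": 0},
    {"x": -0.001,"y": 0.123,"z": 0.001,"ax": 0,"ay": 0,"az": 0,"claw": 0},
    {"x": -0.001,"y": 0.123,"z": 0.001,"ax": 0,"ay": 0,"az": 0,"claw": 0}
  ],
  "force": 40
}}

```text
time: 30.28
eef_pos: [0.5728, 0.3003, 0.0401]
tool_rot: [-1.559, 0.217, -0.217]
ft_force: [0.2, -0.5, -1.2]
finger_gap: 0.0134
```

```bash
python3 - <<'E'
from h import *
S=cam("side");W=cam("wrist","w21.png"); s=sensors.sense(); print(s["eef_pos"],s["finger_gap"],s["ft_force"])
cv2.imwrite("pics/s21z.png",cv2.resize(S["img"][240:450,180:360],None,fx=2.8,fy=2.8,interpolation=cv2.INTER_CUBIC))
r=top(W,"red",.107,.006); print(r,chf(r[1][0]),chf(s["eef_pos"][:2]*1e3))
E
```

```text
[0.5727 0.3003 0.04  ] 0.013208819058603403 [ 0.1415  0.1614 -0.2318]
(np.float64(0.10824555310610662), ((573.3092041015625, 300.7218017578125), (44.96932601928711, 14.443456649780273), 74.01554107666016)) [ 0.7271 93.4407] [ 0.2325 92.8295]
```

View pics/s21z.png

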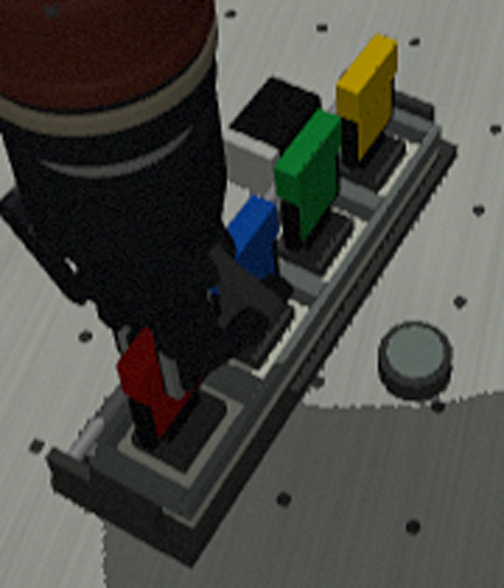

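Call:
{"api": "jog_arm", "payload": {
  "series": [
    {"x": 0,"y": 0.001,"z": 0,"ax": 0,"ay": 0,"az": 0,"claw": 0},
    {"x": 0,"y": 0.002,"z": 0,"ax": 0,"ay": 0,"az": 0,"claw": 0},
    {"x": 0,"y": 0.003,"z": 0,"ax": 0,"ay": 0,"az": 0,"claw": 0},
    {"x": 0,"y": 0.0035,"z": 0,"ax": 0,"ay": 0,"az": 0,"claw": 0},
    {"x": 0,"y": 0.004,"z": 0,"ax": 0,"ay": 0,"az": 0,"claw": 0},
    {"x": 0,"y": 0.0043,"z": 0,"ax": 0,"ay": 0,"az": 0,"claw": 0},
    {"x": 0,"y": 0.0043,"z": 0,"ax": 0,"ay": 0,"az": 0,"claw": 0}
  ],
  "force": 40
}}

```text
time: 30.97
eef_pos: [0.5727, 0.3004, 0.0362]
tool_rot: [-1.559, 0.217, -0.217]
ft_force: [-1.7, -0.3, 4.5]
finger_gap: 0.0132
```

Call:
{"api": "jog_arm", "payload": {
  "series": [
    {"x": 0,"y": 0,"z": 0,"ax": 0,"ay": 0,"az": 0,"claw": 0},
    {"x": 0,"y": 0,"z": 0,"ax": 0,"ay": 0,"az": 0,"claw": 18},
    {"x": 0,"y": 0,"z": 0,"ax": 0,"ay": 0,"az": 0,"claw": 22},
    {"x": 0,"y": 0,"z": 0,"ax": 0,"ay": 0,"az": 0,"claw": 30},
    {"x": 0,"y": 0,"z": 0,"ax": 0,"ay": 0,"az": 0,"claw": 45},
    {"x": 0,"y": 0,"z": 0,"ax": 0,"ay": 0,"az": 0,"claw": 55},
    {"x": 0,"y": 0,"z": 0,"ax": 0,"ay": 0,"az": 0,"claw": 55},
    {"x": 0,"y": -0.01,"z": 0,"ax": 0,"ay": 0,"az": 0,"claw": 55},
    {"x": 0,"y": -0.03,"z": 0,"ax": 0,"ay": 0,"az": 0,"claw": 55},
    {"x": 0,"y": -0.06,"z": 0,"ax": 0,"ay": 0,"az": 0,"claw": 55},
    {"x": 0,"y": -0.09,"z": 0,"ax": 0,"ay": 0,"az": 0,"claw": 55},
    {"x": 0,"y": -0.12,"z": 0,"ax": 0,"ay": 0,"az": 0,"claw": 55}
  ],
  "force": 40
}}

```text
time: 31.97
eef_pos: [0.5724, 0.3002, 0.1584]
tool_rot: [-1.559, 0.216, -0.217]
ft_force: [0.3, -0.7, -0.2]
finger_gap: 0.047
```

Call:
{"api": "jog_arm", "payload": {
  "series": [
    {"x": 0,"y": -0.02,"z": -0.03,"ax": 0,"ay": 0,"az": 0,"claw": 55},
    {"x": 0,"y": -0.03,"z": -0.06,"ax": 0,"ay": 0,"az": 0,"claw": 55},
    {"x": 0,"y": -0.03,"z": -0.095,"ax": 0,"ay": 0,"az": 0,"claw": 55},
    {"x": 0,"y": -0.03,"z": -0.13,"ax": 0,"ay": 0,"az": 0,"claw": 55},
    {"x": 0,"y": -0.03,"z": -0.165,"ax": 0,"ay": 0,"az": 0,"claw": 55},
    {"x": 0,"y": -0.03,"z": -0.2,"ax": 0,"ay": 0,"az": 0,"claw": 55},
    {"x": 0,"y": -0.03,"z": -0.235,"ax": 0,"ay": 0,"az": 0,"claw": 55},
    {"x": 0,"y": -0.03,"z": -0.265,"ax": 0,"ay": 0,"az": 0,"claw": 55},
    {"x": 0,"y": -0.03,"z": -0.28,"ax": 0,"ay": 0,"az": 0,"claw": 55},
    {"x": 0,"y": -0.03,"z": -0.28,"ax": 0,"ay": 0,"az": 0,"claw": 55},
    {"x": 0,"y": -0.03,"z": -0.28,"ax": 0,"ay": 0,"az": 0,"claw": 55},
    {"x": 0,"y": -0.03,"z": -0.28,"ax": 0,"ay": 0,"az": 0,"claw": 55}
  ]
}}

```text
time: 32.97
eef_pos: [0.4963, 0.0313, 0.1887]
tool_rot: [-1.559, 0.216, -0.218]
ft_force: [-0.7, 0.8, 0.2]
finger_gap: 0.0468
```

```bash
python3 - <<'E'
from h import *
T=cam("top","t22.png"); S=cam("side","s22.png"); W=cam("wrist","w22.png"); s=sensors.sense(); print(s["eef_pos"],s["finger_gap"],s["ft_force"],s["time"])
for c in("red","blue","green","yellow"):
    for n,d in zip("TSW",(T,S,W)):
        r=top(d,c,.104); print(c,n,r and (round(r[0],4),np.round(chf(r[1][0]),1),np.round(r[1][1],1),round(r[1][2],1)))
E
```

```text
[0.4962 0.0317 0.1883] 0.047056591176332166 [-0.3195  0.1007 -0.479 ] 33.1167
red T None
red S (np.float64(0.1043), array([ 0.4, 94.3]), array([44.2, 14.8]), 74.5)
red W None
blue T None
blue S (np.float64(0.1041), array([ 0.3, 31.5]), array([44.9, 14.9]), 74.0)
blue W None
green T None
green S (np.float64(0.1043), array([  1. , -29.8]), array([44.3, 15. ]), 73.9)
green W (np.float64(0.1042), array([  0.1, -50.6]), array([ 6.5, 13.3]), 74.1)
yellow T None
yellow S (np.float64(0.1042), array([  0.9, -91.8]), array([44.8, 14.6]), 75.0)
yellow W (np.float64(0.1043), array([  0.7, -93. ]), array([43.1, 13.7]), 73.9)
```

View pics/s22.png

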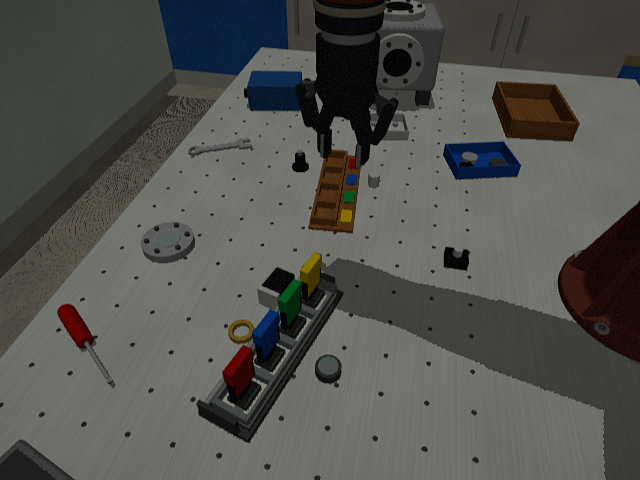

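View pics/w22.png

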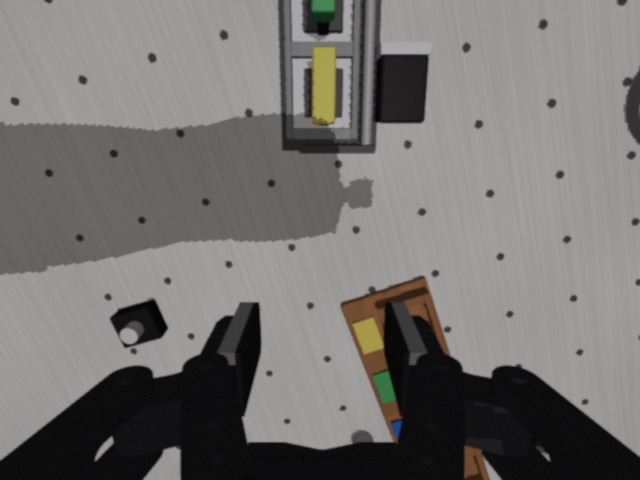

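```bash
python3 -c "
from plant import finish_job
print(finish_job())"
```

```text
the job is handed in; nothing more can be done
None
```

All four filters now stand in the changer in reverse order, released, and I handed the job in at about 33 s. From the changer's right-hand end the order is yellow, green, blue, red.

**How:** I found the rack and changer from colour blobs and depth in the camera views. I pinched each grip bar at 40 N and lowered each filter until the wrist showed light contact: 9.5 N for yellow, about 4 N for the other three. I then opened the fingers and rose clear.

**Last checks (side camera, after release):**
- **Position:** all grip-bar centres are within about 1.5 mm of their pocket centres along and across the row.
- **Height:** the bar tops are at z = 0.104 m, as expected for filters standing on the pocket floors.
- **Squareness:** the bars line up with the row to about 1°.
- **Clearance:** the arm is clear of everything.
- **Unconfirmed views:** the top camera gave no reading of any filter in that check. The wrist camera confirmed only yellow fully; green was cut off at the image edge.

**What disagreed:**
- **TCP height:** the reported TCP height is about 40 mm lower than the real finger tips, as both the side and wrist cameras showed. My first close on yellow therefore shut in the air just above its bar and touched nothing. After that I used camera heights.
- **First move call:** it was refused because its rows left out some fields, so nothing moved.

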